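# Load the handed brackets the same way round as the sample

### The job

Load the two loose L-shaped brackets on the two empty stations of the steel fixture plate, one on each, lying the same hand and pointing the same way as the sample bracket bolted at the plate's end: hole fully down over the dowel, flat on the plate, straight back edge lying along the stop block. One of them is lying mirrored: turn over only that one, never the other, and leave the other things on the trolley where they are.

Things in the scene. Friction and masses are not known exactly. Their poses are not given: they have to be found in the camera images.
- fixture: fixed dark steel plate 150 mm (own x) by 300 mm (own y), 12 mm thick; origin: centre of its underside, z up, own x roughly towards the robot. Stations at own y +95 (station_1), 0 (station_2) and -95 mm; the last carries the bolted sample bracket, foot at its near (+x) end pointing to +y; its bolt reaches 50 mm above the table
- station_1 (a point): station at the +y end: where the arm centre of a seated bracket lies, 14 mm above the plate; axes as the fixture's, and as the seated bracket's. Dowel: 10 mm thick, 34 mm from here towards -x, 15 mm high above the plate, top 5 mm tapered. Stop block: 20 x 10 mm, 12 mm high above the plate, centred 36 mm to +x and 23 mm to -y, so 3 mm clear of a seated bracket's back edge.
- station_2 (a point): station in the middle: where the arm centre of a seated bracket lies, 14 mm above the plate; axes as the fixture's, and as the seated bracket's. Dowel: 10 mm thick, 34 mm from here towards -x, 15 mm high above the plate, top 5 mm tapered. Stop block: 20 x 10 mm, 12 mm high above the plate, centred 36 mm to +x and 23 mm to -y, so 3 mm clear of a seated bracket's back edge.
- bracket_1_center (a point): loose L-shaped aluminium bracket, 28 mm thick. Arm 100 mm (own x -50 to 50) by 30 mm (own y -15 to 15); a foot at own x 22 to 50 sticks out to own y +42. 15 mm hole through the thickness at own x -34, y 0. Point: arm centre, half-way through the thickness (14 mm above what it lies on). Own z up: same hand as the sample; z down: mirrored. Starts flat, either way up.
- bracket_2_center (a point): loose L-shaped aluminium bracket, 28 mm thick. Arm 100 mm (own x -50 to 50) by 30 mm (own y -15 to 15); a foot at own x 22 to 50 sticks out to own y +42. 15 mm hole through the thickness at own x -34, y 0. Point: arm centre, half-way through the thickness (14 mm above what it lies on). Own z up: same hand as the sample; z down: mirrored. Starts flat, either way up.
- bracket_1: the same bracket: same origin and axes. 0.2 to 0.34 kg, centre of mass about own x +9, y +6 mm; both broad faces look alike; identical to the other bracket; stood upright on either end of its arm it stays standing
- bracket_2: the same bracket: same origin and axes. 0.2 to 0.34 kg, centre of mass about own x +9, y +6 mm; both broad faces look alike; identical to the other bracket; stood upright on either end of its arm it stays standing
- spanner: open-ended spanner, 150 mm long, lying flat beyond the brackets; bystander
- socket: short steel socket, a tube 26 mm across and 28 mm high, standing among the brackets; origin centre of underside; bystander
- bolt: dark bolt standing on its 22 mm head, 32 mm high; origin centre of underside; bystander
- pulley: steel V-belt pulley, 60 mm across, 20 mm high, lying flat at the left, before a fixed red tool chest 200 mm high whose near side is 565 mm to the left of the robot; origin centre of underside; bystander
- oil_bottle: grey bottle, 64 mm across, 160 mm high; origin centre of underside; bystander
- grease_tin: steel tin, 70 mm across, 70 mm high; origin centre of underside; bystander
- screwdriver: screwdriver 200 mm long lying on the table at the robot's right; bystander
There are look-alikes about, which are no part of the job. Leave any blue or yellow look-alike of the bracket_1 alone.

How it is judged (in metres and radians):
At the end, for the whole second after the job is handed in: One bracket is home on each empty station: its arm centre within 8 mm sideways of the station's point and within 3 mm above (4 mm below) it in height, own z axis up within 0.09 rad (so neither is mirrored), its arm parallel to the station's x axis within 0.14 rad, both brackets at rest (((horizontal distance between bracket_1_center and station_1 below 0.008 m and z of bracket_1_center in the frame of station_1 between -0.004 and 0.003 m and angle between each of bracket_1_center, bracket_2_center's own z axis and vertical below 0.09 rad and angle between the x axis of bracket_1_center and the x axis of station_1, either way round below 0.14 rad and horizontal distance between bracket_2_center and station_2 below 0.008 m and z of bracket_2_center in the frame of station_2 between -0.004 and 0.003 m and angle between the x axis of bracket_2_center and the x axis of station_2, either way round below 0.14 rad) or (horizontal distance between bracket_1_center and station_2 below 0.008 m and z of bracket_1_center in the frame of station_2 between -0.004 and 0.003 m and angle between each of bracket_1_center, bracket_2_center's own z axis and vertical below 0.09 rad and angle between the x axis of bracket_1_center and the x axis of station_2, either way round below 0.14 rad and horizontal distance between bracket_2_center and station_1 below 0.008 m and z of bracket_2_center in the frame of station_1 between -0.004 and 0.003 m and angle between the x axis of bracket_2_center and the x axis of station_1, either way round below 0.14 rad)) and linear speed of each of bracket_1, bracket_2 below 0.01 m/s and angular speed of each of bracket_1, bracket_2 below 0.1 rad/s); the robot touches nothing.
It fails at once if the bracket that already lies the right way (bracket 1) is tipped by more than 1 rad (angle between bracket_1_center's own z axis and vertical above 1 rad).
It fails at once if a bystander is moved by more than 40 mm (distance of any of spanner, socket, bolt, pulley, oil_bottle, grease_tin, screwdriver from where it was at the start of the episode above 0.04 m).
It also fails if it takes over 72 s, if anything falls off the work surface, if the arm or the gripper's body presses on something with over 40 N, if the wrist force passes 120 N, or if a joint passes its speed limit or range.

### The arm

A 6-joint arm with a two-finger parallel gripper is mounted at the origin on the work surface. World frame = base frame: x ahead of the robot, y to its left, z up, the work surface at z = 0. Lengths are in m, angles in degrees, forces in N, time in s.
With the tool pointing down it reaches from about 0.275 to 0.975 m from the base axis. Payload 8.4 kg.
Tool frame: the origin (TCP) lies on the centre line of the jaws, within the pads' length; the fingertips stand 14 mm ahead of it and the grasp point (between the pads) lies 5 mm behind it; z points along the fingers, y is the direction in which the jaws open and shut (so a half turn about z gives the same grasp; the last joint's range is limited). The gripper opens to 92 mm and grips with 3 to 60 N. Pads are 20 mm wide; open, the fingers measure 128 mm over their backs; the gripper's body (75 mm by 189 mm) begins 69 mm behind the grasp point.
Start: joints at [70.623, 20.225, 93.587, -0, 66.188, -0.138], TCP at [0.206, 0.59, 0.229] pointing down, gripper open.
Joint ranges: [-150.9, 150.9], [-52.94, 120.26], [3.33, 152.33], [-74.26, 254.26], [0, 154.13], [-172.89, 172.89]. Speed limits (degrees/s): [127.2, 127.2, 159.86, 180, 180, 180].

### API

Orientations are given as a 3x3 rotation matrix whose columns are the frame's x, y, z axes.
In Python, from workcell import * gives the robot as it stands. The module is installed in compiled form; this text tells all that it offers.
- The arm moves only by the tool apply_moves, never from a script. Its argument "steps" is a list of rows, each a list of 6 numbers: the shift along the tool's x, y, z in units of 50 cm (1.0 is 50 cm), then the turn, a rotation vector about the tool's x, y, z in units of 30 degrees (1.0 is 30 degrees). In form: [[x, y, z, wx, wy, wz], ...]. A call has 1 to 5 rows; each row is the pose to reach, as a shift and turn from the pose commanded when the call began, along the tool's axes at that moment; what a row does not reach only later rows make up. A row lasts 1/8 s, in which the tool goes at most 62.5 mm and 10.7 degrees, less where a joint would pass 70% of its speed; a pose out of reach is approached as far as the arm can. A call with a number of a shift or a turn outside -1 to 1 is refused whole. A call with a gripper value outside its range is refused whole. "jaw" is the closure, from -1 (fully open) to 1 (shut), so that 0 is half open, set as the call begins (left out, the last holds). The fingers move at their own pace and stop on an object; "newtons" is the grip in N (left out, the last holds). Time passes only in rows, so rows that repeat a pose let the fingers close. It gives the time, the measured TCP pose, the force and the opening at its end, in the units of the state.
- sense(): the state, without advancing time (a new reading comes with each control period).
- capture(name): name is "side" or "top" or "wrist"; returns a dict with "pixels" (400x640x3 uint8, red, green, blue), "depth" (400x640 float32, m along the optical axis (not along the pixel's ray), 0 where there is no reading), "K" (3x3 intrinsics, pixels), "k1" (the pictures are not rectified: a ray, as slopes to the right and down, at radius r is drawn at 1 + k1 r^2 times it, then the intrinsics apply), "R" (3x3) and "t" (3): a world point X has camera coordinates R X + t; the wrist camera has in their place "mount" (4x4, takes a point from camera to tool coordinates, whose origin is the TCP and whose axes are the flange's). Camera axes: x right, y down, z forward; pixel columns grow to the right and rows downward; lengths in m; the calibration is good to about 2 mm. A picture is of the moment at which its call begins: read the wrist's pose just before it.
- close_job(): hands the job in, once; it reports no verdict.
The state is a dict: "time": time; "joints": joint angles; "dq": joint speeds; "effort": joint torques, N m; "position": TCP position; "orientation": TCP orientation; "contact_force": force on the tool from outside, world axes, zero at the start; "moment": the same for the moment, N m; "gripper_width": finger opening in m.
Only numpy, scipy, OpenCV 4.12 (cv2) and the standard library are available. Lean on these libraries where they do the work, as an engineer would, in place of code of your own. Each camera call takes 0.05 s, during which the arm holds its last target.

## Working session

There is one attempt and no reset: what is moved stays moved. The work goes in short steps, Python scripts to look and compute and a tool call to move; the robot and the scene stay as the last step left them, time stands still between calls to the robot, and variables do not carry over. Pictures are saved under pics/ and viewed, and the job is handed in when it is done.

Besides the shell and the picture viewer there is one more tool, called after "Request:" by a JSON object that holds its "fn" and its "kwargs", one argument or row to a line. apply_moves: Moves the arm, as the interface text tells. Its arguments: {"type":"object","properties":{"steps":{"type":"array"},"jaw":{"type":"number"},"newtons":{"type":"number"}},"required":["steps"]}

```bash
mkdir -p pics; ls; python3 - <<'E'
from workcell import *
import cv2,numpy as np
s=sense();print(s)
for n in ["top","side","wrist"]:
    c=capture(n);np.savez(f"{n}0.npz",**c)
    cv2.imwrite(f"pics/{n}0.png",c["pixels"][:,:,::-1]);print(n,c["K"],c["k1"],c.get("R"),c.get("t"),c.get("mount"))
E
```

```text
pics
{'time': 0.0, 'joints': array([ 7.06233366e+01,  2.02628677e+01,  9.36301429e+01,  1.17666199e-03,
        6.61865774e+01, -1.39024361e-01]), 'dq': array([-0.02146159,  0.0360567 , -0.02370194,  0.0489623 ,  0.04021963,
        0.0050378 ]), 'effort': array([ 1.04910869e-03, -5.93838322e+01, -3.34223056e+01,  6.97704381e-02,
        2.32646515e-02, -1.29326859e-04]), 'position': array([0.20577848, 0.58964087, 0.22785155]), 'orientation': array([[-9.44157384e-01,  3.29494469e-01, -4.78585927e-04],
       [ 3.29494815e-01,  9.44156484e-01, -1.30415807e-03],
       [ 2.21471370e-05, -1.38902205e-03, -9.99999035e-01]]), 'contact_force': array([-0.67749685,  0.26234776,  0.40868658]), 'moment': array([ 0.01812238, -0.02522206,  0.00858344]), 'gripper_width': 0.09188222134372624}
top [[403.84253797   0.         308.18263875]
 [  0.         403.84253797 197.27782668]
 [  0.           0.           1.        ]] -0.08895928992808612 [[-0.0108443  -0.99989103 -0.01001689]
 [-0.99739683  0.01153033 -0.07118018]
 [ 0.07128793  0.00921892 -0.99741318]] [-2.15877808e-04  5.30892411e-01  1.25995121e+00] None
side [[395.70597211   0.         321.04916348]
 [  0.         395.70597211 194.46589589]
 [  0.           0.           1.        ]] -0.02636974918533906 [[ 0.89159192 -0.45260058  0.01471638]
 [-0.24350316 -0.50657754 -0.82709455]
 [ 0.38179846  0.73384733 -0.56187011]] [-0.48578849  0.17345979  1.00476119] None
wrist [[360.18758824   0.         321.778309  ]
 [  0.         360.18758824 198.67110432]
 [  0.           0.           1.        ]] 0.007070708481728016 None None [[-4.60803812e-04 -9.62076465e-01 -2.72779515e-01  7.76328700e-02]
 [ 9.99998202e-01  5.83914744e-05 -1.89523047e-03  5.85511597e-04]
 [ 1.83928463e-03 -2.72779898e-01  9.62074708e-01 -1.57476137e-01]
 [ 0.00000000e+00  0.00000000e+00  0.00000000e+00  1.00000000e+00]]
```

View pics/top0.png

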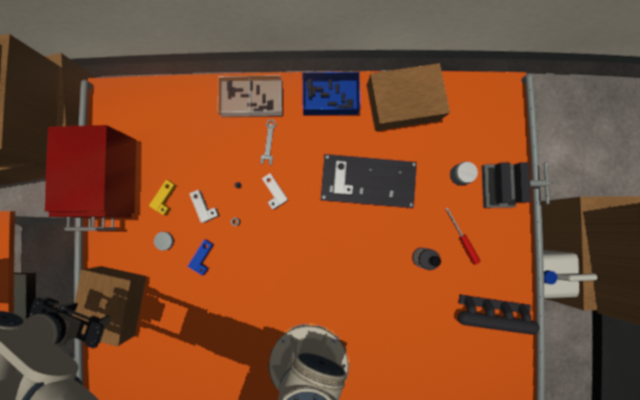

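View pics/side0.png

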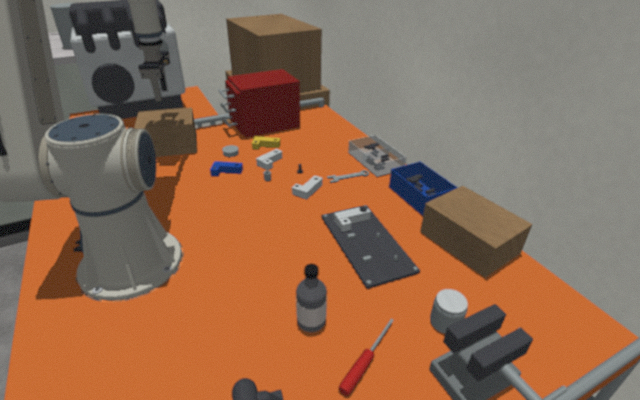

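View pics/wrist0.png

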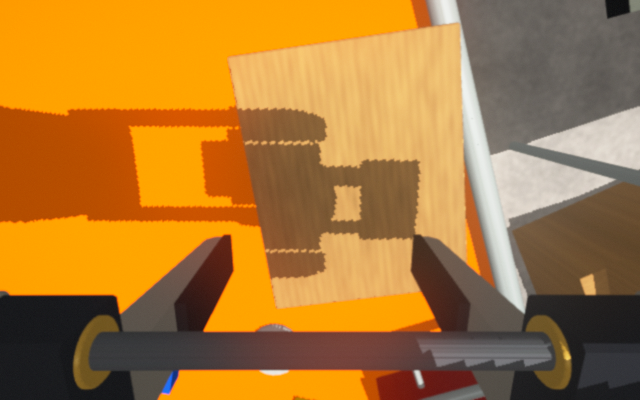

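```bash
python3 - <<'E'
import cv2,numpy as np
p=np.load("top0.npz")["pixels"][:,:,::-1]
a=cv2.resize(p[170:250,140:300],None,fx=5,fy=5,interpolation=cv2.INTER_CUBIC)
cv2.imwrite("pics/a0.png",a)
a=cv2.resize(p[145:215,310:430],None,fx=6,fy=6,interpolation=cv2.INTER_CUBIC)
cv2.imwrite("pics/b0.png",a)
E
```

```text
(no output)
```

View pics/a0.png

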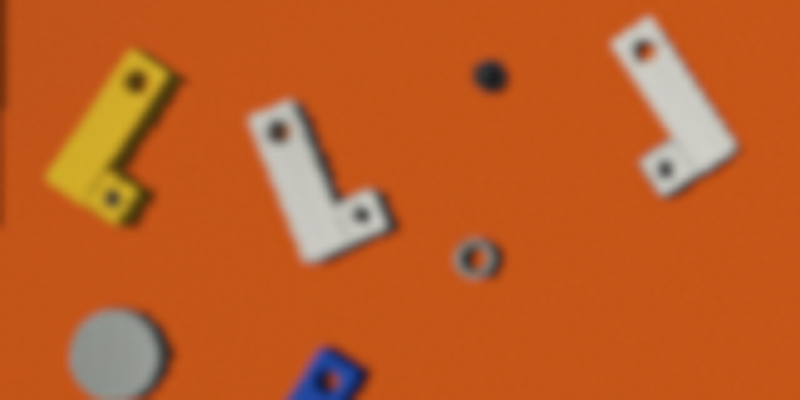

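View pics/b0.png

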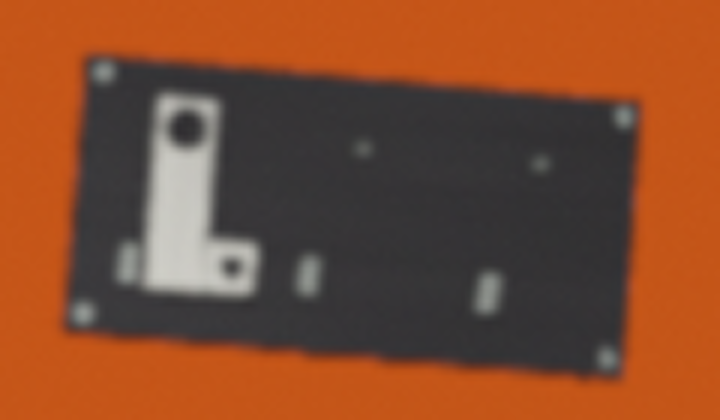

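```bash
cat > h.py <<'E'
import numpy as np,cv2
from scipy.spatial.transform import Rotation as Ro
def rays(c,px):
    K=np.array(c["K"]);px=np.asarray(px,float).reshape(-1,2)
    d=(px-K[:2,2])/K[0,0]
    k=float(c["k1"]);r=np.linalg.norm(d,axis=1);ru=r.copy()
    for _ in range(20): ru=r/(1+k*ru**2)
    d=d*(ru/np.maximum(r,1e-9))[:,None]
    return np.c_[d,np.ones(len(d))]
def plane(c,px,z,s=None):
    v=rays(c,px)
    if "R" in c: R=np.array(c["R"]);t=np.array(c["t"]);o=-R.T@t;w=v@R
    else:
        M=np.array(c["mount"]);T=np.eye(4);T[:3,:3]=c["ori"];T[:3,3]=c["pos"]
        A=T@M;o=A[:3,3];w=v@A[:3,:3].T
    l=(z-o[2])/w[:,2]
    return o+w*l[:,None]
def project(c,X):
    X=np.atleast_2d(X)
    if "R" in c: p=X@np.array(c["R"]).T+np.array(c["t"])
    else:
        M=np.array(c["mount"]);T=np.eye(4);T[:3,:3]=c["ori"];T[:3,3]=c["pos"]
        A=np.linalg.inv(T@M);p=X@A[:3,:3].T+A[:3,3]
    d=p[:,:2]/p[:,2:];r2=(d**2).sum(1);d=d*(1+float(c["k1"])*r2)[:,None]
    K=np.array(c["K"]);return d*K[0,0]+K[:2,2]
def snap(name,tag):
    from workcell import sense,capture
    s=sense();c=dict(capture(name))
    if name=="wrist": c["ori"]=s["orientation"];c["pos"]=s["position"]
    np.savez(f"{tag}.npz",**c);cv2.imwrite(f"pics/{tag}.png",c["pixels"][:,:,::-1])
    return c
def load(tag): return dict(np.load(f"{tag}.npz"))
def rot(d,y):
    """tool z = d, y approx"""
    d=np.array(d,float);d/=np.linalg.norm(d);y=np.array(y,float);y-=d*(y@d);y/=np.linalg.norm(y)
    return np.c_[np.cross(y,d),y,d]
def go(pos,R,s=None,cmd=None):
    """row for target (units), from measured pose"""
    if s is None:
        from workcell import sense
        s=sense()
    R0=s["orientation"];p0=s["position"]
    x=R0.T@(np.array(pos)-p0);w=Ro.from_matrix(R0.T@R).as_rotvec(degrees=True)
    print("row",np.round(x/.5,3).tolist(),np.round(w/30,3).tolist())
E
python3 - <<'E'
from h import *
c=load("top0")
for n,p,z in [("b1 hole",(195.6,196),.028),("b1 corner",(202,222.5),.028),("b1foot",(218.5,215),.028),("b2 hole",(268.5,179.5),.028),("b2 corner",(287.5,200),.028),("b2 foot",(273,209.5),.028),
 ("socket",(235.4,221.5),.028),("bolt",(238,185),.03),
 ("fix dowel2",(370.5,169.7),.027),("fix dowel1",(400.2,172.3),.027),("stop2",(361.5,191),.024),("stop1",(391.5,194),.024),
 ("c1",(325,155),.012),("c2",(416.5,162),.012),("c3",(413.5,208),.012),("c4",(321,200),.012)]:
    print(n,plane(c,p,z)[0].round(4))
E
```

```text
b1 hole [0.5384 0.3513 0.028 ]
b1 corner [0.4542 0.3301 0.028 ]
b1foot [0.4774 0.2774 0.028 ]
b2 hole [0.588  0.1186 0.028 ]
b2 corner [0.5224 0.0589 0.028 ]
b2 foot [0.493  0.1047 0.028 ]
socket [0.4564 0.2236 0.028 ]
bolt [0.5715 0.2151 0.03  ]
fix dowel2 [ 0.6155 -0.2044  0.027 ]
fix dowel1 [ 0.6063 -0.2987  0.027 ]
stop2 [ 0.5484 -0.1748  0.024 ]
stop1 [ 0.5378 -0.2697  0.024 ]
c1 [ 0.6668 -0.0616  0.012 ]
c2 [ 0.6411 -0.3559  0.012 ]
c3 [ 0.4932 -0.3416  0.012 ]
c4 [ 0.5222 -0.0468  0.012 ]
```

```bash
python3 - <<'E'
from h import *
def yaw(a): a=np.radians(a);x=np.array([np.cos(a),np.sin(a),0]);return np.c_[x,np.cross([0,0,-1],x),[0,0,-1]]
go([.50,.335,.2],yaw(204)); go([.50,.335,.2],yaw(183))
E
```

```text
row [-0.723, -0.287, 0.056] [-0.002, -0.001, -1.441]
row [-0.723, -0.287, 0.056] [-0.002, -0.0, -0.741]
```

Request:
{"fn": "apply_moves", "kwargs": {
  "steps": [
    [-0.125, -0.05, 0, 0, 0, -0.2],
    [-0.25, -0.1, 0.01, 0, 0, -0.4],
    [-0.37, -0.15, 0.03, 0, 0, -0.6],
    [-0.48, -0.19, 0.04, 0, 0, -0.8],
    [-0.6, -0.24, 0.056, 0, 0, -1.0]
  ],
  "jaw": -1,
  "newtons": 40
}}

```text
time: 0.78
position: [0.442, 0.3846, 0.2019]
orientation: [[-0.982, -0.19, 0.0], [-0.19, 0.982, 0.0], [-0.0, 0.0, -1.0]]
contact_force: [0.0, 1.5, -0.1]
gripper_width: 0.0918
```

```bash
cat >> h.py <<'E'
def yaw(a): a=np.radians(a);x=np.array([np.cos(a),np.sin(a),0]);return np.c_[x,np.cross([0,0,-1],x),[0,0,-1]]
E
python3 - <<'E'
from h import *
from workcell import sense
s=sense();print(s["time"],s["position"])
go([.50,.335,.2],yaw(204))
E
```

```text
0.775 [0.44195089 0.38459319 0.20187726]
row [-0.095, -0.119, 0.004] [0.0, 0.001, -0.435]
```

Request:
{"fn": "apply_moves", "kwargs": {
  "steps": [
    [-0.095, -0.119, 0.0, 0, 0, -0.2],
    [-0.095, -0.119, 0.004, 0, 0, -0.435],
    [-0.095, -0.119, 0.004, 0, 0, -0.435]
  ]
}}

```text
time: 1.15
position: [0.4989, 0.3354, 0.1996]
orientation: [[-0.916, -0.401, -0.001], [-0.401, 0.916, -0.0], [0.001, -0.0, -1.0]]
contact_force: [-0.1, -0.6, 0.9]
gripper_width: 0.0916
```

```bash
python3 - <<'E'
from h import *
c=snap("wrist","w1");print(c["pos"],c["ori"])
E
```

```text
[0.49889592 0.33536547 0.19958314] [[-9.16144988e-01 -4.00846435e-01 -7.04643507e-04]
 [-4.00846258e-01  9.16145257e-01 -3.82997867e-04]
 [ 7.99079136e-04 -6.84278635e-05 -9.99999678e-01]]
```

View pics/w1.png

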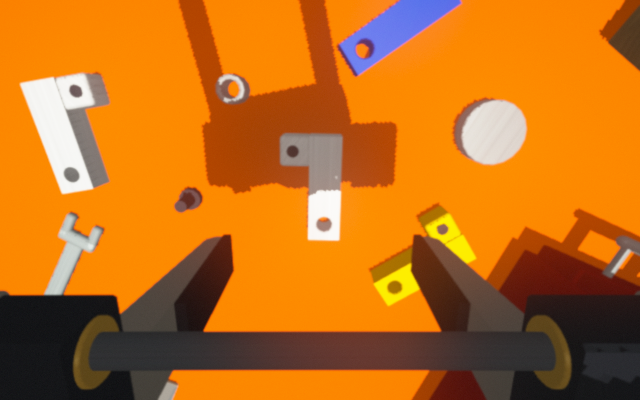

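```bash
python3 - <<'E'
import cv2
p=cv2.imread("pics/w1.png")
cv2.imwrite("pics/w1a.png",cv2.resize(p[120:250,260:360],None,fx=4.5,fy=4.5,interpolation=cv2.INTER_CUBIC))
cv2.imwrite("pics/w1b.png",cv2.resize(p[60:200,10:120],None,fx=4,fy=4,interpolation=cv2.INTER_CUBIC))
E
```

```text
(no output)
```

View pics/w1a.png

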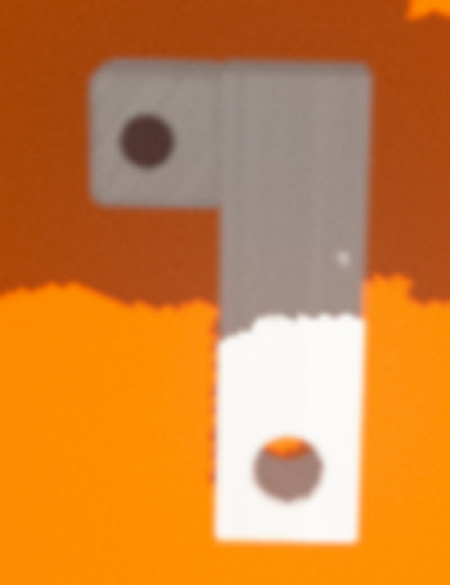

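View pics/w1b.png

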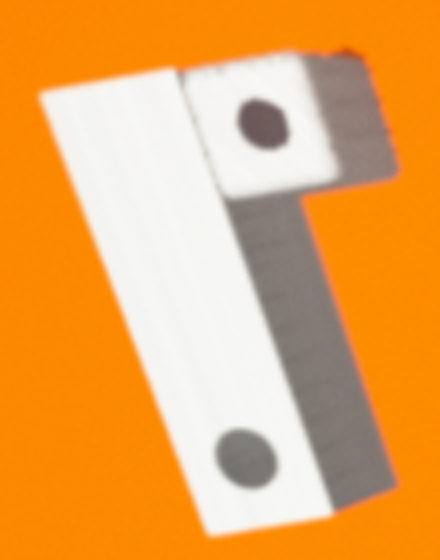

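```bash
python3 - <<'E'
from h import *
from workcell import sense
c=load("w1")
def fit(px,own,z=.028,mir=False):
    P=plane(c,px,z)[:,:2];own=np.array(own,float)/1000
    if mir: own=own*[1,-1]
    # rigid 2D fit (Kabsch)
    a=own-own.mean(0);b=P-P.mean(0)
    th=np.arctan2((a[:,0]*b[:,1]-a[:,1]*b[:,0]).sum(),(a*b).sum())
    Rm=np.array([[np.cos(th),-np.sin(th)],[np.sin(th),np.cos(th)]]);t=P.mean(0)-Rm@own.mean(0)
    print("centre",t.round(4),"ang",np.degrees(th).round(2),"res mm",((own@Rm.T+t-P)*1000).round(1).tolist());return t,np.degrees(th)
f=lambda q,s,o:(np.array(q)+.5)/s-.5+np.array(o)
t,a=fit(f([(288,468),(216,540),(358,541),(370,66)],4.5,(260,120)),[(-34,0),(-50,15),(-50,-15),(50,-15)])
fit(f([(246,458),(40,92),(208,535),(332,512),(179,68)],4,(10,60)),[(-34,0),(50,-15),(-50,-15),(-50,15),(50,15)],mir=True)
s=sense()
R=yaw(a if a>0 else a+360)
g=t+.005*-np.array([np.cos(np.radians(a)),np.sin(np.radians(a))])
print(g);go([*g,.03],R);go([*g,.015],R)
E
```

```text
centre [0.504  0.3405] ang -157.05 res mm [[-0.1, 0.1], [-1.0, 0.2], [-0.5, -0.6], [1.6, 0.4]]
centre [0.556  0.1007] ang -147.08 res mm [[-0.2, -0.0], [-0.1, 0.6], [-0.5, 0.0], [0.3, -0.1], [0.5, -0.5]]
[0.50856636 0.34243693]
row [-0.024, 0.003, 0.339] [0.0, -0.002, 0.021]
row [-0.024, 0.003, 0.369] [0.0, -0.002, 0.021]
```

Request:
{"fn": "apply_moves", "kwargs": {
  "steps": [
    [-0.024, 0.003, 0.12, 0, 0, 0.02],
    [-0.024, 0.003, 0.24, 0, 0, 0.02],
    [-0.024, 0.003, 0.33, 0, 0, 0.02],
    [-0.024, 0.003, 0.358, 0, 0, 0.02],
    [-0.024, 0.003, 0.358, 0, 0, 0.02]
  ]
}}

```text
time: 1.82
position: [0.5081, 0.3433, 0.0211]
orientation: [[-0.919, -0.394, -0.001], [-0.394, 0.919, -0.0], [0.001, -0.0, -1.0]]
contact_force: [-0.6, -0.7, 0.7]
gripper_width: 0.0919
```

Request:
{"fn": "apply_moves", "kwargs": {
  "steps": [
    [0, 0, 0, 0, 0, 0],
    [0, 0, 0, 0, 0, 0],
    [0, 0, 0, 0, 0, 0],
    [0, 0, 0, 0, 0, 0],
    [0, 0, 0, 0, 0, 0]
  ],
  "jaw": 1
}}

```text
time: 2.45
position: [0.5088, 0.3426, 0.0212]
orientation: [[-0.919, -0.394, 0.0], [-0.394, 0.919, 0.0], [-0.0, 0.0, -1.0]]
contact_force: [-0.2, 0.8, 0.6]
gripper_width: 0.0444
```

Request:
{"fn": "apply_moves", "kwargs": {
  "steps": [
    [0, 0, 0, 0, 0, 0],
    [0, 0, 0, 0, 0, 0],
    [0, 0, 0, 0, 0, 0],
    [0, 0, -0.02, 0, 0, 0],
    [0, 0, -0.02, 0, 0, 0]
  ]
}}

```text
time: 3.08
position: [0.5092, 0.343, 0.0319]
orientation: [[-0.919, -0.394, 0.001], [-0.394, 0.919, 0.001], [-0.001, 0.0, -1.0]]
contact_force: [-0.0, -0.1, -3.0]
gripper_width: 0.03
```

```bash
python3 - <<'E'
from h import *
go([.51,.34,.15],yaw(203));go([.53,.1,.22],yaw(190));go([.56,-.2,.22],yaw(175))
E
```

```text
row [0.001, -0.006, -0.236] [0.001, 0.002, 0.007]
row [0.153, -0.463, -0.377] [0.001, 0.002, 0.44]
row [0.334, -1.038, -0.377] [0.001, 0.002, 0.94]
```

Request:
{"fn": "apply_moves", "kwargs": {
  "steps": [
    [0, 0, -0.1, 0, 0, 0],
    [0.01, -0.05, -0.2, 0, 0, 0],
    [0.06, -0.16, -0.25, 0, 0, 0.1],
    [0.1, -0.28, -0.29, 0, 0, 0.25],
    [0.14, -0.4, -0.32, 0, 0, 0.4]
  ]
}}

```text
time: 3.7
position: [0.5225, 0.1386, 0.19]
orientation: [[-0.981, -0.193, 0.001], [-0.193, 0.981, 0.0], [-0.001, 0.0, -1.0]]
contact_force: [0.5, -0.6, -2.2]
gripper_width: 0.0292
```

```bash
python3 - <<'E'
from h import *
go([.56,-.2,.22],yaw(175))
E
```

```text
row [0.057, -0.679, -0.06] [0.0, 0.003, 0.537]
```

Request:
{"fn": "apply_moves", "kwargs": {
  "steps": [
    [0.01, -0.12, -0.02, 0, 0, 0.1],
    [0.02, -0.24, -0.04, 0, 0, 0.25],
    [0.03, -0.36, -0.06, 0, 0, 0.4],
    [0.04, -0.48, -0.06, 0, 0, 0.54],
    [0.05, -0.58, -0.06, 0, 0, 0.54]
  ]
}}

```text
time: 4.32
position: [0.5542, -0.1515, 0.2192]
orientation: [[-0.996, 0.089, 0.001], [0.089, 0.996, -0.0], [-0.001, -0.0, -1.0]]
contact_force: [-0.5, 0.3, -2.5]
gripper_width: 0.0297
```

Request:
{"fn": "apply_moves", "kwargs": {
  "steps": [
    [0, -0.08, 0, 0, 0, 0],
    [0, -0.08, 0, 0, 0, 0],
    [0, -0.08, 0, 0, 0, 0]
  ]
}}

```text
time: 4.7
position: [0.5506, -0.1886, 0.2187]
orientation: [[-0.996, 0.088, -0.0], [0.088, 0.996, 0.001], [0.0, 0.001, -1.0]]
contact_force: [-0.2, -0.4, -2.7]
gripper_width: 0.0296
```

```bash
python3 - <<'E'
from h import *
c=snap("wrist","w2");print(c["pos"],c["ori"])
E
```

```text
[ 0.55057156 -0.18863884  0.21871866] [[-9.96156291e-01  8.75930182e-02 -3.27208631e-04]
 [ 8.75928278e-02  9.96156206e-01  5.56797056e-04]
 [ 3.74722443e-04  5.25995761e-04 -9.99999791e-01]]
```

View pics/w2.png

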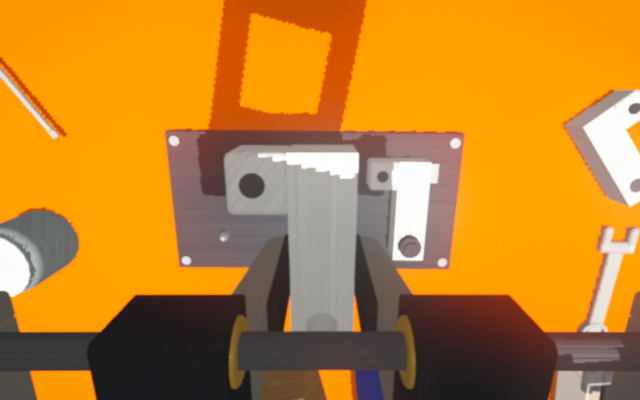

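```bash
python3 - <<'E'
import cv2
p=cv2.imread("pics/w2.png")
cv2.imwrite("pics/w2a.png",cv2.resize(p[120:280,155:475],None,fx=2.5,fy=2.5,interpolation=cv2.INTER_CUBIC))
E
```

```text
(no output)
```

View pics/w2a.png

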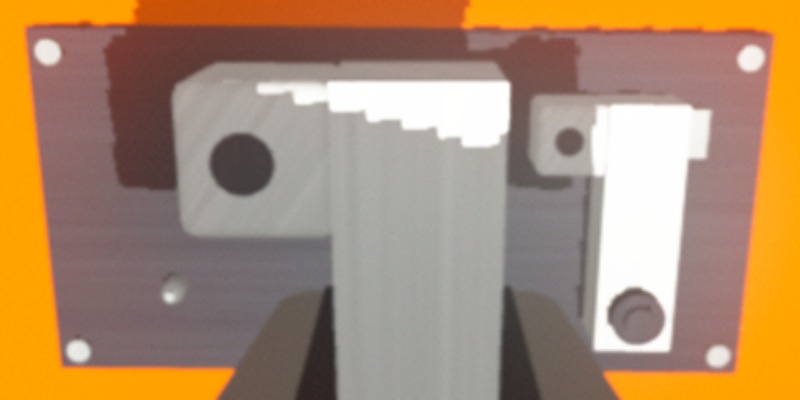

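```bash
python3 - <<'E'
from h import *
c=load("w2")
f=lambda q,s,o:(np.array(q)+.5)/s-.5+np.array(o)
def fit(P,own):
    P=P[:,:2];own=np.array(own,float)/1000
    a=own-own.mean(0);b=P-P.mean(0)
    th=np.arctan2((a[:,0]*b[:,1]-a[:,1]*b[:,0]).sum(),(a*b).sum())
    Rm=np.array([[np.cos(th),-np.sin(th)],[np.sin(th),np.cos(th)]]);t=P.mean(0)-Rm@own.mean(0)
    print("centre",t.round(4),"ang",np.degrees(th).round(2),"res mm",((own@Rm.T+t-P)*1000).round(1).tolist());return t,Rm
P=np.r_[plane(c,f([(27,27),(772,35),(62,366),(737,371)],2.5,(155,120)),.012),plane(c,f([(172,281)],2.5,(155,120)),.027)]
own=[(75,150),(75,-150),(-75,150),(-75,-150),(-34,95)]
t,R=fit(P,own);fit(P[:4],own[:4])
for n,y in (("st1",.095),("st2",0)): print(n,(t+R@[0,y]).round(4),"dowel",(t+R@[-.034,y]).round(4))
E
```

```text
centre [ 0.5791 -0.1983] ang 174.25 res mm [[-2.6, -0.4], [-1.8, 2.3], [-0.9, -0.4], [0.6, 0.0], [4.7, -1.5]]
centre [ 0.5803 -0.1987] ang 174.47 res mm [[-0.9, -1.1], [-1.2, 1.7], [0.9, -0.6], [1.2, -0.0]]
st1 [ 0.5696 -0.2928] dowel [ 0.6034 -0.2963]
st2 [ 0.5791 -0.1983] dowel [ 0.6129 -0.2017]
```

Request:
{"fn": "apply_moves", "kwargs": {
  "steps": [
    [-0.03, 0.12, 0.0, 0, 0, 0.03],
    [-0.04, 0.16, 0.06, 0, 0, 0.03],
    [-0.04, 0.16, 0.06, 0, 0, 0.03],
    [-0.04, 0.16, 0.06, 0, 0, 0.03]
  ]
}}

```text
time: 5.25
position: [0.5778, -0.1108, 0.1894]
orientation: [[-0.995, 0.101, 0.0], [0.101, 0.995, -0.0], [-0.0, -0.0, -1.0]]
contact_force: [-0.3, -0.6, -2.8]
gripper_width: 0.0296
```

```bash
python3 - <<'E'
from h import *
c=snap("wrist","w3");print(c["pos"],c["ori"])
p=c["pixels"][:,:,::-1]
cv2.imwrite("pics/w3a.png",cv2.resize(p[100:280,20:340],None,fx=2.5,fy=2.5,interpolation=cv2.INTER_CUBIC))
E
```

```text
[ 0.57778258 -0.11082862  0.18940844] [[-9.94856137e-01  1.01297899e-01  5.04512232e-05]
 [ 1.01297876e-01  9.94856082e-01 -3.41479184e-04]
 [-8.47828302e-05 -3.34612061e-04 -9.99999940e-01]]
```

View pics/w3.png

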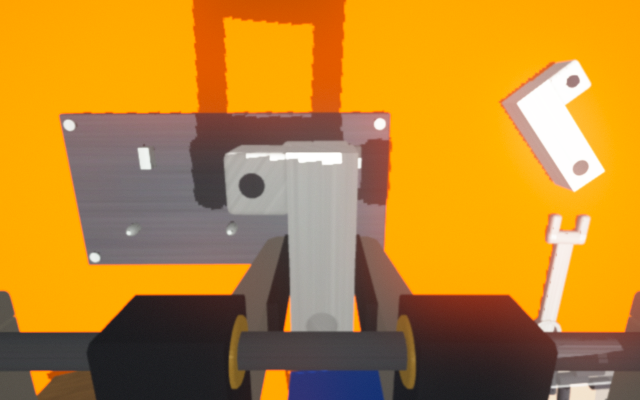

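View pics/w3a.png

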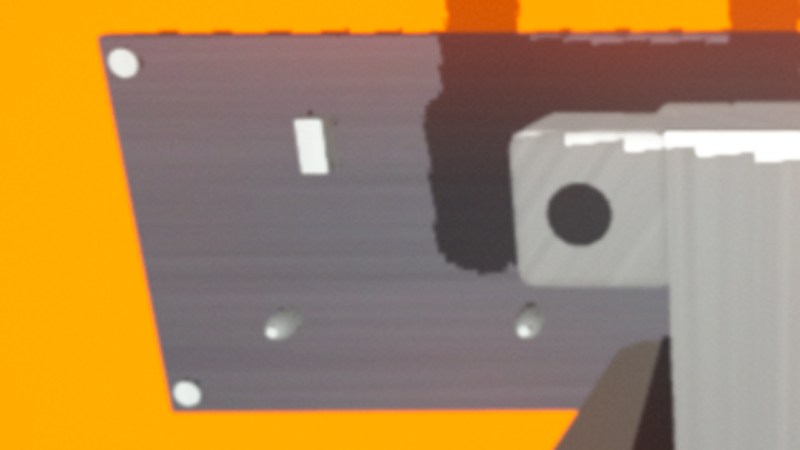

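```bash
cat >> h.py <<'E'
f=lambda q,s,o:(np.array(q)+.5)/s-.5+np.array(o)
def fit(P,own):
    P=P[:,:2];own=np.array(own,float)/1000
    a=own-own.mean(0);b=P-P.mean(0)
    th=np.arctan2((a[:,0]*b[:,1]-a[:,1]*b[:,0]).sum(),(a*b).sum())
    Rm=np.array([[np.cos(th),-np.sin(th)],[np.sin(th),np.cos(th)]]);t=P.mean(0)-Rm@own.mean(0)
    print("centre",t.round(4),"ang",np.degrees(th).round(2),"res mm",((own@Rm.T+t-P)*1000).round(1).tolist());return t,Rm
E
python3 - <<'E'
from h import *
c=load("w3")
q=lambda l,z:plane(c,f(l,2.5,(20,100)),z)
P=np.r_[q([(100,37),(173,409)],.012),q([(275,330),(524,328)],.027),q([(311.5,146)],.024),q([(289,319),(531,317)],.013)]
own=[(75,150),(-75,150),(-34,95),(-34,0),(36,72),(-34,95),(-34,0)]
t,R=fit(P,own)
for n,y in (("st1",.095),("st2",0)): print(n,(t+R@[0,y]).round(4),"dowel",(t+R@[-.034,y]).round(4))
E
```

```text
centre [ 0.5803 -0.1991] ang 174.37 res mm [[-1.4, -0.8], [1.3, -0.9], [0.1, -0.7], [0.7, -0.0], [-0.2, 0.4], [-0.5, 1.2], [0.0, 0.8]]
st1 [ 0.571  -0.2937] dowel [ 0.6048 -0.297 ]
st2 [ 0.5803 -0.1991] dowel [ 0.6142 -0.2025]
```

```bash
python3 - <<'E'
from h import *
go([.5762,-.2942,.19],yaw(174.4));go([.5762,-.2942,.065],yaw(174.4))
E
```

```text
row [-0.034, -0.364, -0.0] [-0.001, 0.002, -0.009]
row [-0.033, -0.364, 0.25] [-0.001, 0.002, -0.009]
```

Request:
{"fn": "apply_moves", "kwargs": {
  "steps": [
    [-0.01, -0.12, 0, 0, 0, 0],
    [-0.02, -0.24, 0.02, 0, 0, 0],
    [-0.03, -0.34, 0.08, 0, 0, 0],
    [-0.034, -0.364, 0.2, 0, 0, 0],
    [-0.034, -0.364, 0.25, 0, 0, 0]
  ]
}}

```text
time: 5.92
position: [0.5741, -0.2958, 0.0616]
orientation: [[-0.994, 0.106, -0.002], [0.106, 0.994, 0.001], [0.002, 0.001, -1.0]]
contact_force: [-0.6, 0.7, -2.3]
gripper_width: 0.0298
```

Request:
{"fn": "apply_moves", "kwargs": {
  "steps": [
    [0, 0, 0, 0, 0, 0],
    [0, 0, 0, 0, 0, 0]
  ]
}}

```text
time: 6.18
position: [0.5769, -0.2948, 0.0657]
orientation: [[-0.995, 0.103, 0.002], [0.103, 0.995, -0.001], [-0.002, -0.001, -1.0]]
contact_force: [0.1, -0.4, -2.1]
gripper_width: 0.0295
```

```bash
python3 - <<'E'
from h import *
from workcell import sense
s=sense();print(s["position"])
go([.5762,-.2942,.065],yaw(174.4))
c=snap("side","s1");p=c["pixels"][:,:,::-1]
cv2.imwrite("pics/s1a.png",cv2.resize(p[150:310,280:440],None,fx=4,fy=3.7,interpolation=cv2.INTER_CUBIC))
for z in(.012,.027):print(project(c,[[.6048,-.297,z]]))
# predicted hole centre bottom & top
h=s["position"]+s["orientation"]@[5.2e-3-.034,0,0];b=s["position"][2]-.0212
print(h,project(c,[[h[0],h[1],b],[h[0],h[1],b+.028]]))
E
```

```text
[ 0.57693672 -0.29475297  0.06572004]
row [0.002, 0.001, 0.001] [-0.002, 0.004, -0.01]
[[394.53187384 259.61431617]]
[[395.24215954 255.27772071]]
[ 0.60558369 -0.29771723  0.06578724] [[396.51019649 250.198738  ]
 [397.90093253 241.73347434]]
```

View pics/s1a.png

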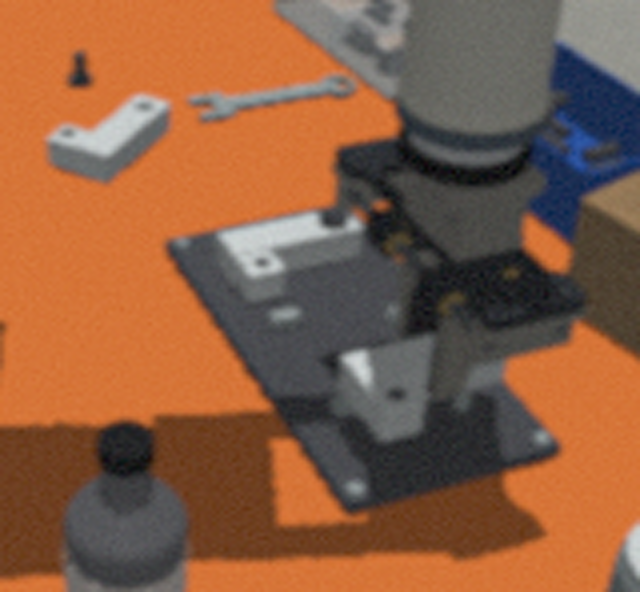

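Request:
{"fn": "apply_moves", "kwargs": {
  "steps": [
    [0.001, 0.001, 0.02, 0, 0, 0],
    [0.001, 0.001, 0.035, 0, 0, 0],
    [0.001, 0.001, 0.042, 0, 0, 0],
    [0.001, 0.001, 0.042, 0, 0, 0]
  ]
}}

```text
time: 6.72
position: [0.5753, -0.2932, 0.0424]
orientation: [[-0.995, 0.102, -0.001], [0.102, 0.995, 0.0], [0.001, 0.0, -1.0]]
contact_force: [-0.7, 0.4, -2.2]
gripper_width: 0.0294
```

Request:
{"fn": "apply_moves", "kwargs": {
  "steps": [
    [0, 0, 0.008, 0, 0, 0],
    [0, 0, 0.015, 0, 0, 0],
    [0, 0, 0.02, 0, 0, 0],
    [0, 0, 0.02, 0, 0, 0]
  ]
}}

```text
time: 7.22
position: [0.5755, -0.2934, 0.033]
orientation: [[-0.995, 0.103, 0.0], [0.103, 0.995, -0.0], [-0.0, -0.0, -1.0]]
contact_force: [-0.0, 0.7, -0.0]
gripper_width: 0.0297
```

Request:
{"fn": "apply_moves", "kwargs": {
  "steps": [
    [0, 0, 0, 0, 0, 0],
    [0, 0, 0, 0, 0, 0],
    [0, 0, 0, 0, 0, 0],
    [0, 0, 0, 0, 0, 0]
  ],
  "jaw": -0.3
}}

```text
time: 7.72
position: [0.5755, -0.2934, 0.0329]
orientation: [[-0.995, 0.103, 0.0], [0.103, 0.995, -0.0], [-0.0, -0.0, -1.0]]
contact_force: [-0.3, -0.0, 0.7]
gripper_width: 0.0596
```

Request:
{"fn": "apply_moves", "kwargs": {
  "steps": [
    [0, 0, -0.05, 0, 0, 0],
    [0, 0, -0.15, 0, 0, 0],
    [0, 0, -0.25, 0, 0, 0],
    [0, 0, -0.32, 0, 0, 0],
    [0, 0, -0.32, 0, 0, 0]
  ]
}}

```text
time: 8.35
position: [0.5772, -0.2942, 0.1962]
orientation: [[-0.995, 0.103, 0.005], [0.103, 0.995, -0.003], [-0.005, -0.002, -1.0]]
contact_force: [-0.2, 0.5, -1.2]
gripper_width: 0.0601
```

```bash
python3 - <<'E'
from h import *
c=snap("wrist","w4");print(c["pos"])
p=c["pixels"][:,:,::-1]
cv2.imwrite("pics/w4a.png",cv2.resize(p[80:280,220:480],None,fx=3,fy=3,interpolation=cv2.INTER_CUBIC))
E
```

```text
[ 0.57715744 -0.29420193  0.19621642]
```

View pics/w4a.png

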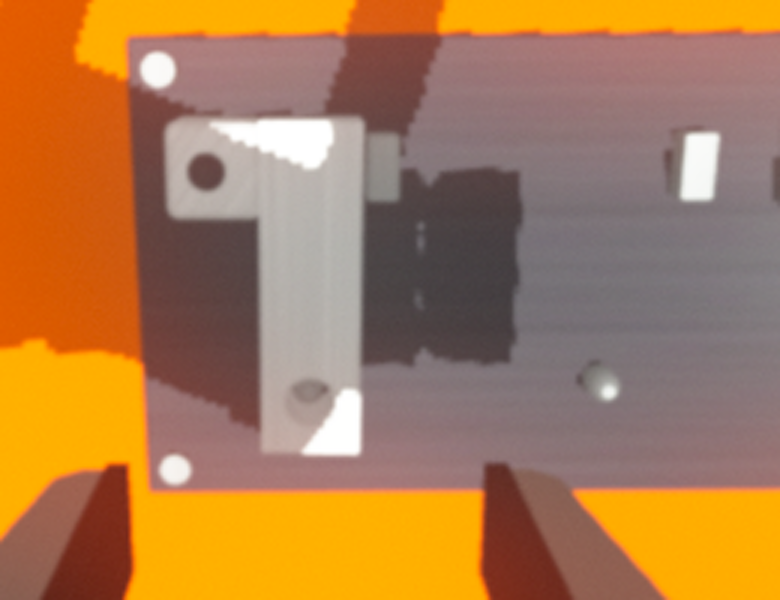

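```bash
cat >> h.py <<'E'
A=np.array([np.cos(np.radians(213)),np.sin(np.radians(213)),0]);U=np.array([0,0,1.]);Y=np.cross(U,A)
def tilt(t,G,back=0):
    """tool tilted t deg toward +A; grasp point G; returns TCP,R"""
    t=np.radians(t);d=-U*np.cos(t)+A*np.sin(t);R=rot(d,Y)
    return np.array(G)+d*(.005-back),R
B2=np.array([.556,.1007,0])
E
python3 - <<'E'
from h import *
go([.56,-.1,.22],yaw(145));go([.57,.1,.2],yaw(33))
p,R=tilt(30,B2-.008*A+[0,0,.026],.1);print(p);go(p,R)
E
```

```text
row [0.072, 0.382, -0.052] [-0.001, 0.005, 0.97]
row [0.093, 0.782, -0.013] [0.005, 0.004, 4.704]
[0.60254622 0.13092747 0.10827241]
row [0.035, 0.85, 0.171] [1.229, -0.428, 4.567]
```

Request:
{"fn": "apply_moves", "kwargs": {
  "steps": [
    [0, 0.1, -0.04, 0, 0, 0.3],
    [0.02, 0.2, -0.05, 0, 0, 0.6],
    [0.03, 0.3, -0.05, 0, 0, 0.8],
    [0.05, 0.4, -0.05, 0, 0, 1.0],
    [0.06, 0.5, -0.05, 0, 0, 1.0]
  ],
  "jaw": -1
}}

```text
time: 9.02
position: [0.5699, -0.04, 0.216]
orientation: [[-0.809, 0.588, -0.003], [0.588, 0.809, 0.0], [0.002, -0.001, -1.0]]
contact_force: [0.6, 0.6, -0.1]
gripper_width: 0.0918
```

Request:
{"fn": "apply_moves", "kwargs": {
  "steps": [
    [0, 0, 0, 0, 0, 0.34],
    [0, 0, 0, 0, 0, 0.68],
    [0, 0, 0, 0, 0, 1.0]
  ]
}}

```text
time: 9.4
position: [0.5703, -0.0412, 0.216]
orientation: [[-0.404, 0.915, -0.003], [0.915, 0.404, 0.0], [0.001, -0.003, -1.0]]
contact_force: [-0.0, -0.5, 0.7]
gripper_width: 0.0921
```

Request:
{"fn": "apply_moves", "kwargs": {
  "steps": [
    [0, 0, 0, 0, 0, 0.34],
    [0, 0, 0, 0, 0, 0.68],
    [0, 0, 0, 0, 0, 1.0]
  ]
}}

```text
time: 9.78
position: [0.5703, -0.0415, 0.2159]
orientation: [[0.108, 0.994, -0.003], [0.994, -0.108, 0.0], [-0.0, -0.003, -1.0]]
contact_force: [-0.4, 0.5, 0.1]
gripper_width: 0.0919
```

Request:
{"fn": "apply_moves", "kwargs": {
  "steps": [
    [0, 0, 0, 0, 0, 0.34],
    [0, 0, 0, 0, 0, 0.68],
    [0, 0, 0, 0, 0, 1.0]
  ]
}}

```text
time: 10.15
position: [0.5703, -0.0415, 0.2159]
orientation: [[0.591, 0.807, -0.003], [0.807, -0.591, 0.0], [-0.002, -0.003, -1.0]]
contact_force: [0.6, 0.2, -0.2]
gripper_width: 0.0916
```

```bash
python3 - <<'E'
from h import *
from workcell import sense
s=sense();print(s["time"],s["position"],s["joints"].round(1))
go([.58,.11,.2],yaw(33))
p,R=tilt(30,B2-.008*A+[0,0,.026],.1);print(p);go(p,R)
E
```

```text
10.15 [ 0.57030096 -0.04150269  0.21590361] [ -4.3  16.3 100.8  -0.   63.   31.9]
row [0.256, -0.163, 0.032] [-0.004, 0.004, 0.693]
[0.60254622 0.13092747 0.10827241]
row [0.317, -0.151, 0.215] [0.177, -0.985, 0.678]
```

Request:
{"fn": "apply_moves", "kwargs": {
  "steps": [
    [0.1, -0.06, 0, 0, 0, 0.34],
    [0.2, -0.12, 0, 0, 0, 0.693],
    [0.256, -0.163, 0, 0, 0, 0.693],
    [0.256, -0.163, 0, 0, 0, 0.693]
  ]
}}

```text
time: 10.65
position: [0.5793, 0.112, 0.216]
orientation: [[0.834, 0.552, -0.003], [0.552, -0.834, -0.0], [-0.002, -0.001, -1.0]]
contact_force: [-0.7, -0.4, 0.1]
gripper_width: 0.0919
```

```bash
python3 - <<'E'
from h import *
c=snap("wrist","w5");print(c["pos"])
p=c["pixels"][:,:,::-1]
cv2.imwrite("pics/w5a.png",cv2.resize(p[60:300,200:440],None,fx=2.5,fy=2.5,interpolation=cv2.INTER_CUBIC))
p,R=tilt(30,B2-.008*A+[0,0,.026],.09);print(p);go(p,R)
E
```

```text
[0.57926927 0.11203281 0.21595312]
[0.59835286 0.12820427 0.09961216]
row [0.052, -0.008, 0.233] [0.002, -0.995, 0.016]
```

View pics/w5a.png

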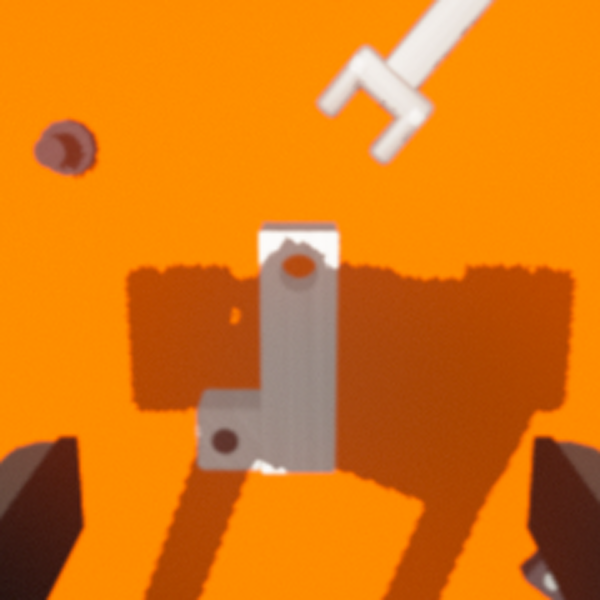

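```bash
python3 - <<'E'
from h import *
c=load("w5")
P=plane(c,f([(260,232),(338,232),(336,471),(298,272)],2.5,(200,60)),.028)
fit(P,[(-50,-15),(-50,15),(50,15),(-34,0)])
E
```

```text
centre [0.5561 0.1006] ang -146.36 res mm [[0.0, 0.2], [0.1, 0.2], [-0.1, -0.0], [0.0, -0.4]]
```

Excellent agreement. Tilt to the pre-grasp.

Request:
{"fn": "apply_moves", "kwargs": {
  "steps": [
    [0.03, -0.008, 0.05, 0, -0.3, 0.016],
    [0.052, -0.008, 0.12, 0, -0.65, 0.016],
    [0.052, -0.008, 0.2, 0, -1.0, 0.016],
    [0.052, -0.008, 0.233, 0, -1.0, 0.016],
    [0.052, -0.008, 0.233, 0, -1.0, 0.016]
  ]
}}

```text
time: 11.32
position: [0.599, 0.1262, 0.1004]
orientation: [[0.728, 0.542, -0.42], [0.469, -0.84, -0.272], [-0.5, 0.001, -0.866]]
contact_force: [0.3, -0.0, 1.3]
gripper_width: 0.0918
```

```bash
python3 - <<'E'
from h import *
from workcell import sense
s=sense();print(s["time"],s["position"],s["joints"].round(1))
p,R=tilt(30,B2-.008*A+[0,0,.026]);print(p);go(p,R)
E
```

```text
11.325 [0.59902646 0.12623897 0.10035273] [16.4 42.9 78.9 -8.2 87.1 76.1]
[0.56061269 0.10369551 0.02166987]
row [0.002, -0.004, 0.181] [-0.001, 0.0, -0.006]
```

Request:
{"fn": "apply_moves", "kwargs": {
  "steps": [
    [0.002, -0.004, 0.08, 0, 0, 0],
    [0.002, -0.004, 0.15, 0, 0, 0],
    [0.002, -0.004, 0.18, 0, 0, 0],
    [0.002, -0.004, 0.18, 0, 0, 0]
  ]
}}

```text
time: 11.82
position: [0.5624, 0.1047, 0.0252]
orientation: [[0.73, 0.542, -0.416], [0.469, -0.84, -0.271], [-0.497, 0.003, -0.868]]
contact_force: [-0.1, 0.7, 0.1]
gripper_width: 0.0922
```

Request:
{"fn": "apply_moves", "kwargs": {
  "steps": [
    [0, 0, 0, 0, 0, 0],
    [0, 0, 0, 0, 0, 0],
    [0, 0, 0, 0, 0, 0],
    [0, 0, 0, 0, 0, 0],
    [0, 0, 0, 0, 0, 0]
  ],
  "jaw": 1,
  "newtons": 45
}}

```text
time: 12.45
position: [0.5618, 0.1052, 0.0228]
orientation: [[0.728, 0.543, -0.419], [0.469, -0.84, -0.273], [-0.5, 0.002, -0.866]]
contact_force: [1.4, 0.1, 0.7]
gripper_width: 0.0441
```

Request:
{"fn": "apply_moves", "kwargs": {
  "steps": [
    [0, 0, 0, 0, 0, 0],
    [0, 0, 0, 0, 0, 0],
    [0, 0, 0, 0, 0, 0],
    [0, 0, 0, 0, 0, 0]
  ]
}}

```text
time: 12.95
position: [0.5618, 0.1051, 0.0228]
orientation: [[0.728, 0.543, -0.419], [0.469, -0.84, -0.273], [-0.5, 0.002, -0.866]]
contact_force: [0.6, -0.2, -0.4]
gripper_width: 0.0295
```

```bash
python3 - <<'E'
from h import *
from workcell import sense
s=sense();print(s["time"],s["position"],s["joints"].round(1))
S=np.array([.53,.07,0])
p,R=tilt(0,S+[0,0,.15]);print(p);go(p,R)
E
```

```text
12.95 [0.56177218 0.10507605 0.02284498] [15.6 45.2 86.4 -8.8 77.4 77. ]
[0.53  0.07  0.145]
row [-0.201, 0.025, -0.166] [0.003, 1.0, -0.006]
```

Request:
{"fn": "apply_moves", "kwargs": {
  "steps": [
    [-0.05, 0, -0.087, 0, 0, 0],
    [-0.1, 0.01, -0.14, 0, 0.2, 0],
    [-0.15, 0.02, -0.166, 0, 0.5, 0],
    [-0.2, 0.025, -0.166, 0, 0.8, 0],
    [-0.2, 0.025, -0.166, 0, 1, 0]
  ]
}}

```text
time: 13.58
position: [0.5292, 0.0694, 0.1462]
orientation: [[0.841, 0.542, 0.006], [0.542, -0.841, -0.0], [0.005, 0.003, -1.0]]
contact_force: [0.3, 0.2, -2.8]
gripper_width: 0.0293
```

```bash
python3 - <<'E'
from h import *
from workcell import sense
s=sense();print(s["time"],s["position"],s["joints"].round(1))
S=np.array([.53,.07,0])
p,R=tilt(-30,S+[0,0,.15]);print(p);go(p,R)
E
```

```text
13.575 [0.52921708 0.06943866 0.14621863] [ 7.300e+00  1.760e+01  1.093e+02 -1.000e-01  5.270e+01  6.460e+01]
[0.53209668 0.0713616  0.14566987]
row [0.007, -0.0, 0.001] [0.008, 0.991, -0.005]
```

Request:
{"fn": "apply_moves", "kwargs": {
  "steps": [
    [0, 0, 0, 0, 0.35, 0],
    [0, 0, 0, 0, 0.7, 0],
    [0.007, 0, 0, 0, 1, 0],
    [0.007, 0, 0, 0, 1, 0]
  ]
}}

```text
time: 14.08
position: [0.5325, 0.0718, 0.1446]
orientation: [[0.727, 0.542, 0.422], [0.47, -0.841, 0.27], [0.501, 0.002, -0.865]]
contact_force: [1.3, 0.6, -2.4]
gripper_width: 0.0298
```

Request:
{"fn": "apply_moves", "kwargs": {
  "steps": [
    [0, 0, 0, 0, 0.35, 0],
    [0, 0, 0, 0, 0.7, 0],
    [0, 0, 0, 0, 1, 0],
    [0, 0, 0, 0, 1, 0]
  ]
}}

```text
time: 14.58
position: [0.5262, 0.0837, 0.1407]
orientation: [[0.563, 0.577, 0.591], [0.354, -0.815, 0.459], [0.747, -0.05, -0.663]]
contact_force: [0.4, 1.7, -2.0]
gripper_width: 0.0296
```

```bash
python3 - <<'E'
from h import *
from workcell import sense
s=sense();print(s["time"],s["position"],s["joints"].round(1))
S=np.array([.53,.07,0])
p,R=tilt(-60,S+[0,0,.064]);print(p);go(p,R)
E
```

```text
14.575 [0.52623054 0.08370616 0.14074786] [-13.3  16.6 136.9 102.   36.6 -50.6]
[0.53363155 0.07235836 0.0615    ]
row [-0.118, 0.035, 0.103] [-0.118, 0.389, -0.032]
```

Request:
{"fn": "apply_moves", "kwargs": {
  "steps": [
    [-0.118, 0.035, 0, -0.118, 0.389, -0.032],
    [-0.118, 0.035, 0, -0.118, 0.389, -0.032],
    [-0.118, 0.035, 0, -0.118, 0.389, -0.032],
    [-0.118, 0.035, 0, -0.118, 0.389, -0.032]
  ]
}}

```text
time: 15.08
position: [0.5019, 0.0484, 0.0939]
orientation: [[0.427, 0.544, 0.723], [0.271, -0.839, 0.471], [0.863, -0.005, -0.505]]
contact_force: [1.1, -0.7, -2.9]
gripper_width: 0.0297
```

```bash
python3 - <<'E'
from h import *
from workcell import sense
s=sense();print(s["time"],s["position"],s["joints"].round(1))
S=np.array([.53,.07,0])
p,R=tilt(-60,S+[0,0,.064]);print(p);go(p,R)
snap("side","s2")
E
```

```text
15.075 [0.50188572 0.04841719 0.09390598] [-24.7  34.1 143.9 121.2  58.6 -87.7]
[0.53363155 0.07235836 0.0615    ]
row [-0.016, -0.005, 0.101] [-0.003, 0.012, -0.01]
```

View pics/s2.png

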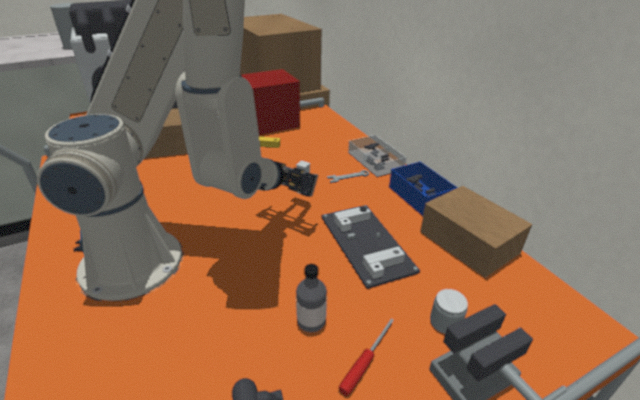

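```bash
python3 - <<'E'
from h import *
S=np.array([.66,.03,0])
p,R=tilt(-60,S+[0,0,.1]);print(p);go(p,R)
c=load("top0");print(plane(c,[(270,122),(263,163),(272,163)],.005).round(3))
E
```

```text
[0.66363155 0.03235836 0.0975    ]
row [0.133, 0.203, 0.215] [-0.004, 0.01, -0.007]
[[0.779 0.116 0.005]
 [0.645 0.139 0.005]
 [0.644 0.11  0.005]]
```

Request:
{"fn": "apply_moves", "kwargs": {
  "steps": [
    [0.03, 0.05, 0.05, 0, 0, 0],
    [0.06, 0.1, 0.11, 0, 0, 0],
    [0.1, 0.15, 0.16, 0, 0, 0],
    [0.13, 0.2, 0.2, 0, 0, 0],
    [0.13, 0.2, 0.2, 0, 0, 0]
  ]
}}

```text
time: 15.75
position: [0.6606, 0.0302, 0.104]
orientation: [[0.418, 0.547, 0.726], [0.275, -0.837, 0.472], [0.866, 0.003, -0.5]]
contact_force: [-0.1, -0.4, -2.1]
gripper_width: 0.0296
```

```bash
python3 - <<'E'
from h import *
from workcell import sense
s=sense();print(s["time"],s["position"],s["joints"].round(1))
S=np.array([.65,.03,0])
p,R=tilt(-60,S+[0,0,.063]);print(p);go(p,R)
snap("side","s3")
E
```

```text
15.75 [0.66056978 0.03016559 0.1040244 ] [-18.2  34.5 126.1 117.1  49.3 -70.2]
[0.65363155 0.03235836 0.0605    ]
row [-0.08, -0.011, 0.036] [-0.001, -0.0, 0.006]
```

View pics/s3.png

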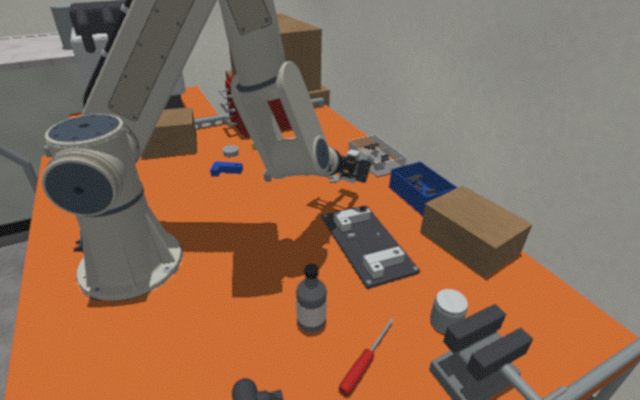

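Request:
{"fn": "apply_moves", "kwargs": {
  "steps": [
    [-0.03, 0, 0.015, 0, 0, 0],
    [-0.06, -0.005, 0.03, 0, 0, 0],
    [-0.076, -0.01, 0.034, 0, 0, 0],
    [-0.076, -0.01, 0.034, 0, 0, 0]
  ]
}}

```text
time: 16.3
position: [0.6497, 0.0323, 0.0594]
orientation: [[0.424, 0.545, 0.723], [0.272, -0.838, 0.473], [0.864, -0.003, -0.504]]
contact_force: [-0.5, -0.2, -2.9]
gripper_width: 0.0295
```

```bash
python3 - <<'E'
from h import *
from workcell import sense
s=sense();print(s["time"],s["position"],s["contact_force"],s["joints"].round(1))
p,R=tilt(-60,np.array([.65,.03,.0598]));print(p);go(p,R)
c=snap("side","s4");q=c["pixels"][:,:,::-1]
cv2.imwrite("pics/s4a.png",cv2.resize(q[130:240,260:420],None,fx=5,fy=5,interpolation=cv2.INTER_CUBIC))
E
```

```text
16.3 [0.64969028 0.0323493  0.0593901 ] [-0.54328268 -0.21386118 -2.87318951] [-18.3  40.2 126.8 121.3  52.3 -76.9]
[0.65363155 0.03235836 0.0573    ]
row [-0.0, 0.004, 0.008] [-0.005, 0.008, -0.005]
```

View pics/s4a.png

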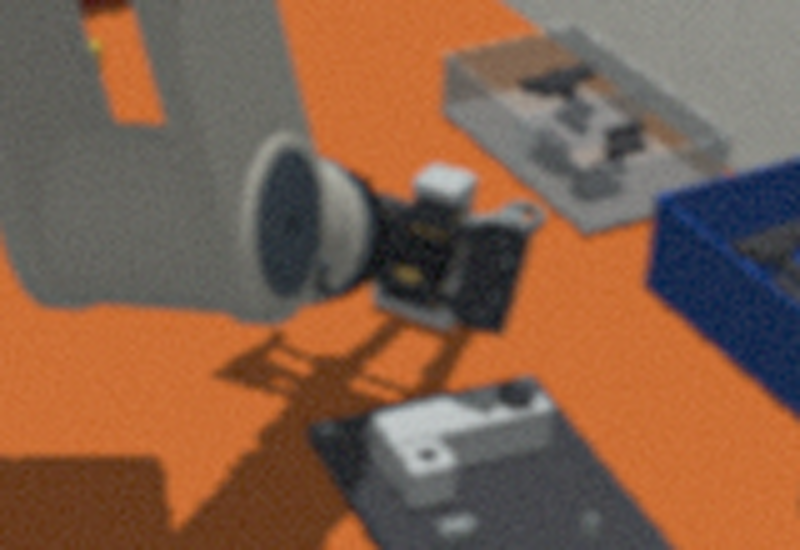

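Request:
{"fn": "apply_moves", "kwargs": {
  "steps": [
    [-0.003, 0, 0.002, 0, 0, 0],
    [-0.004, 0.002, 0.0025, 0, 0.008, 0],
    [-0.004, 0.002, 0.0025, 0, 0.008, 0]
  ]
}}

```text
time: 16.73
position: [0.6514, 0.0309, 0.0576]
orientation: [[0.419, 0.545, 0.726], [0.271, -0.839, 0.473], [0.867, -0.002, -0.499]]
contact_force: [-0.3, -0.3, -1.8]
gripper_width: 0.0294
```

Request:
{"fn": "apply_moves", "kwargs": {
  "steps": [
    [-0.002, 0, 0.001, 0, 0, 0],
    [-0.003, 0, 0.002, 0, 0, 0],
    [-0.003, 0, 0.002, 0, 0, 0]
  ]
}}

```text
time: 17.1
position: [0.6518, 0.0311, 0.0564]
orientation: [[0.418, 0.545, 0.727], [0.27, -0.838, 0.473], [0.867, -0.002, -0.498]]
contact_force: [-2.0, -1.0, 4.6]
gripper_width: 0.0297
```

Request:
{"fn": "apply_moves", "kwargs": {
  "steps": [
    [0, 0, 0, 0, 0, 0],
    [0, 0, 0, 0, 0, 0],
    [0, 0, 0, 0, 0, 0],
    [0, 0, 0, 0, 0, 0],
    [0, 0, 0, 0, 0, 0]
  ],
  "jaw": -0.4
}}

```text
time: 17.73
position: [0.6514, 0.0311, 0.0556]
orientation: [[0.419, 0.545, 0.726], [0.271, -0.838, 0.473], [0.867, -0.002, -0.499]]
contact_force: [-0.4, 0.1, -0.0]
gripper_width: 0.0639
```

Request:
{"fn": "apply_moves", "kwargs": {
  "steps": [
    [0, 0, -0.04, 0, 0, 0],
    [0, 0, -0.12, 0, 0, 0],
    [0, 0, -0.22, 0, 0, 0],
    [0, 0, -0.28, 0, 0, 0]
  ]
}}

```text
time: 18.23
position: [0.5475, -0.036, 0.1266]
orientation: [[0.42, 0.544, 0.726], [0.27, -0.839, 0.472], [0.866, -0.002, -0.499]]
contact_force: [-0.2, -0.3, 0.2]
gripper_width: 0.0643
```

```bash
python3 - <<'E'
from h import *
from workcell import sense
s=sense();print(s["time"],s["position"],s["contact_force"],s["joints"].round(1))
c=snap("wrist","w6")
c=snap("side","s5");q=c["pixels"][:,:,::-1]
cv2.imwrite("pics/s5a.png",cv2.resize(q[130:240,260:420],None,fx=5,fy=5,interpolation=cv2.INTER_CUBIC))
E
```

```text
18.225 [ 0.54747511 -0.03601569  0.1266204 ] [-0.15920886 -0.32324967  0.22985911] [-34.1  29.1 134.8 103.   55.  -71.7]
```

View pics/s5a.png

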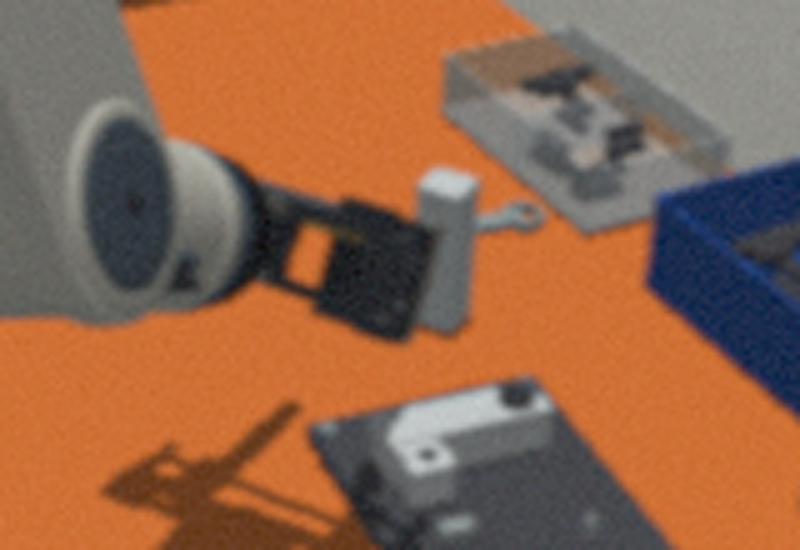

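View pics/w6.png

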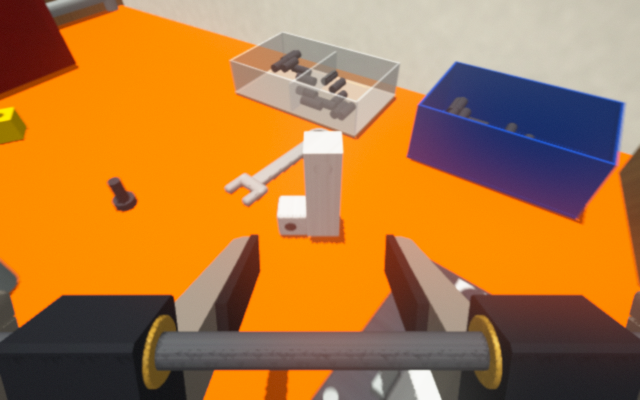

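```bash
python3 - <<'E'
from h import *
c=load("w6")
P=plane(c,[(304.5,134),(341.5,133),(343,152),(305.5,154)],.1);print(P.round(4),P.mean(0))
for t in (-30,0):
  p,R=tilt(t,[.60,.0,.26]);go(p,R)
E
```

```text
[[0.6599 0.0543 0.1   ]
 [0.6773 0.0299 0.1   ]
 [0.6568 0.0164 0.1   ]
 [0.6393 0.039  0.1   ]] [0.65832992 0.03489048 0.1       ]
row [0.289, -0.006, -0.014] [0.002, -1.002, -0.005]
row [0.285, -0.005, -0.017] [0.001, -2.002, -0.005]
```

Request:
{"fn": "apply_moves", "kwargs": {
  "steps": [
    [0.1, 0, 0, 0, 0, 0],
    [0.2, 0, 0, 0, -0.3, 0],
    [0.28, 0, -0.01, 0, -0.6, 0],
    [0.28, 0, -0.01, 0, -1, 0],
    [0.28, 0, -0.01, 0, -1, 0]
  ]
}}

```text
time: 18.95
position: [0.5965, 0.0084, 0.2356]
orientation: [[0.652, 0.579, 0.489], [0.429, -0.814, 0.392], [0.625, -0.046, -0.779]]
contact_force: [-0.8, 1.2, -0.7]
gripper_width: 0.0645
```

```bash
python3 - <<'E'
from h import *
from workcell import sense
s=sense();print(s["time"],s["position"],s["joints"].round(1))
p,R=tilt(0,[.64,.03,.26]);go(p,R)
E
```

```text
18.95 [0.5965476  0.00841102 0.23555661] [-16.7   9.3 118.6  52.5  40.6   1. ]
row [0.1, 0.013, 0.029] [-0.113, -1.289, 0.049]
```

Request:
{"fn": "apply_moves", "kwargs": {
  "steps": [
    [0.05, 0, -0.01, -0.08, -0.3, 0.04],
    [0.1, 0.01, -0.02, -0.08, -0.6, 0.04],
    [0.1, 0.013, -0.02, -0.08, -0.95, 0.04],
    [0.1, 0.013, -0.02, -0.08, -0.95, 0.04],
    [0.1, 0.013, -0.02, -0.08, -0.95, 0.04]
  ]
}}

```text
time: 19.58
position: [0.6284, 0.0219, 0.2731]
orientation: [[0.822, 0.553, 0.139], [0.541, -0.833, 0.115], [0.179, -0.019, -0.984]]
contact_force: [0.1, -0.3, 0.3]
gripper_width: 0.064
```

```bash
python3 - <<'E'
from h import *
from workcell import sense
s=sense();print(s["time"],s["position"],s["joints"].round(1))
M=np.array([.6583,.0349,.06])
p,R=tilt(25,M-.012*A,.17);go(p,R)
p,R=tilt(55,M-.012*A,.1);print(p);go(p,R)
E
```

```text
19.575 [0.62843975 0.02189443 0.27309028] [-1.9 14.3 96.7  7.8 61.4 51.4]
row [0.201, 0.015, 0.166] [-0.034, -1.177, 0.024]
[0.73362892 0.08381918 0.11448976]
row [0.183, 0.019, 0.355] [-0.028, -2.177, 0.033]
```

Request:
{"fn": "apply_moves", "kwargs": {
  "steps": [
    [0.08, 0, 0, 0, -0.3, 0],
    [0.16, 0.01, 0.02, -0.03, -0.6, 0.02],
    [0.25, 0.015, 0.08, -0.03, -0.9, 0.02],
    [0.25, 0.015, 0.13, -0.03, -1, 0.02],
    [0.25, 0.015, 0.13, -0.03, -1, 0.02]
  ]
}}

```text
time: 20.2
position: [0.7423, 0.0891, 0.226]
orientation: [[0.787, 0.544, -0.292], [0.514, -0.839, -0.18], [-0.343, -0.008, -0.939]]
contact_force: [0.2, 0.1, 0.4]
gripper_width: 0.0644
```

```bash
python3 - <<'E'
from h import *
from workcell import sense
s=sense();print(s["time"],s["position"],s["joints"].round(1))
M=np.array([.6583,.0349,.06])
p,R=tilt(50,M-.012*A,.1);print(p);go(p,R)
p,R=tilt(55,M-.012*A,.1);print(p);go(p,R)
E
```

```text
20.2 [0.74227867 0.0891147  0.22596215] [10.1 42.7 59.4 -7.3 96.6 67.4]
[0.72939764 0.08107135 0.12106482]
row [0.043, 0.001, 0.207] [-0.013, -0.998, 0.008]
[0.73362892 0.08381918 0.11448976]
row [0.057, 0.001, 0.216] [-0.012, -1.165, 0.008]
```

Request:
{"fn": "apply_moves", "kwargs": {
  "steps": [
    [0.043, 0, 0.05, 0, -0.35, 0],
    [0.043, 0, 0.12, 0, -0.7, 0],
    [0.043, 0.001, 0.19, -0.012, -1, 0.008],
    [0.043, 0.001, 0.207, -0.012, -1, 0.008],
    [0.043, 0.001, 0.207, -0.012, -1, 0.008]
  ],
  "jaw": -0.8
}}

```text
time: 20.82
position: [0.7323, 0.0796, 0.1298]
orientation: [[0.55, 0.542, -0.636], [0.35, -0.84, -0.414], [-0.759, 0.005, -0.651]]
contact_force: [-0.9, 0.5, -0.1]
gripper_width: 0.0829
```

```bash
python3 - <<'E'
from h import *
from workcell import sense
s=sense();print(s["time"],s["position"],s["joints"].round(1))
M=np.array([.6583,.0349,.06])
for b in (.04,0):
  p,R=tilt(50,M-.012*A,b);print(p);go(p,R)
snap("wrist","w7")
E
```

```text
20.825 [0.73233837 0.07963157 0.12978314] [ 13.1  64.8  39.8 -17.8 121.7  67.5]
[0.69085011 0.05603829 0.08249757]
row [0.01, -0.006, 0.134] [0.002, -0.022, -0.012]
[0.66515175 0.03934958 0.05678606]
row [0.009, -0.006, 0.214] [0.002, -0.022, -0.012]
```

View pics/w7.png

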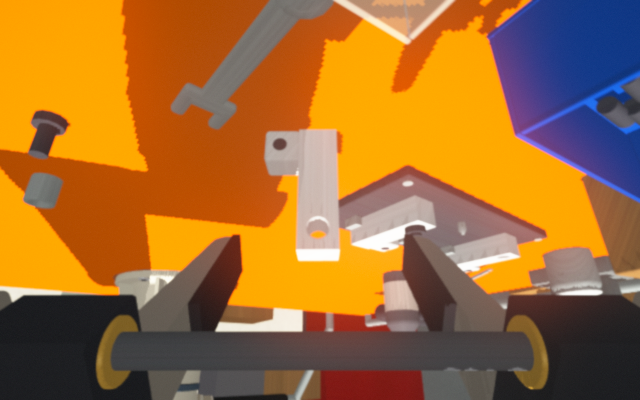

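Request:
{"fn": "apply_moves", "kwargs": {
  "steps": [
    [0.009, -0.006, 0.08, 0, -0.02, -0.012],
    [0.009, -0.006, 0.15, 0, -0.02, -0.012],
    [0.009, -0.006, 0.2, 0, -0.02, -0.012],
    [0.009, -0.006, 0.214, 0, -0.02, -0.012],
    [0.009, -0.006, 0.214, 0, -0.02, -0.012]
  ]
}}

```text
time: 21.5
position: [0.6659, 0.04, 0.0579]
orientation: [[0.54, 0.546, -0.641], [0.349, -0.838, -0.419], [-0.766, 0.002, -0.643]]
contact_force: [0.2, -0.4, 0.4]
gripper_width: 0.0827
```

Request:
{"fn": "apply_moves", "kwargs": {
  "steps": [
    [0, 0, 0, 0, 0, 0],
    [0, 0, 0, 0, 0, 0],
    [0, 0, 0, 0, 0, 0],
    [0, 0, 0, 0, 0, 0],
    [0, 0, 0, 0, 0, 0]
  ],
  "jaw": 1,
  "newtons": 40
}}

```text
time: 22.12
position: [0.6643, 0.0399, 0.0542]
orientation: [[0.535, 0.546, -0.644], [0.348, -0.838, -0.421], [-0.77, 0.001, -0.639]]
contact_force: [-0.3, 0.6, -0.1]
gripper_width: 0.0349
```

Request:
{"fn": "apply_moves", "kwargs": {
  "steps": [
    [0, 0, 0, 0, 0, 0],
    [0, 0, 0, 0, 0, 0],
    [0, 0, 0, 0, 0, 0]
  ]
}}

```text
time: 22.5
position: [0.6643, 0.0399, 0.0543]
orientation: [[0.535, 0.546, -0.644], [0.349, -0.838, -0.421], [-0.769, 0.001, -0.639]]
contact_force: [0.7, 0.4, -0.9]
gripper_width: 0.0297
```

```bash
python3 - <<'E'
from h import *
from workcell import sense
s=sense();print(s["time"],s["position"],s["joints"].round(1))
print("G",s["position"]-.005*s["orientation"][:,2])
for t in (50,20):
  p,R=tilt(t,[.66,.035,.17]);print(p);go(p,R)
snap("wrist","w8")
E
```

```text
22.5 [0.66430763 0.03988053 0.05426347] [ 11.7  61.7  56.9 -17.3 108.8  70.2]
G [0.6675287  0.04198413 0.05745714]
[0.65678771 0.03291391 0.16678606]
row [-0.186, 0.004, -0.128] [0.004, 0.01, 0.001]
[0.65856579 0.03406861 0.16530154]
row [-0.181, 0.004, -0.13] [0.003, 1.01, 0.002]
```

View pics/w8.png

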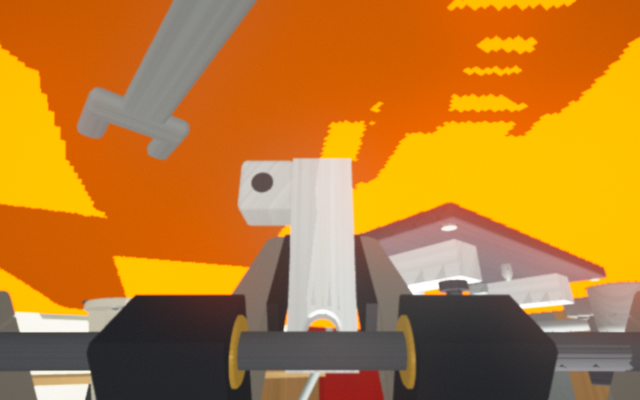

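Request:
{"fn": "apply_moves", "kwargs": {
  "steps": [
    [-0.07, 0, -0.06, 0, 0, 0],
    [-0.15, 0, -0.12, 0, 0.1, 0],
    [-0.18, 0.004, -0.13, 0, 0.4, 0],
    [-0.18, 0.004, -0.13, 0, 0.75, 0],
    [-0.18, 0.004, -0.13, 0, 1, 0]
  ]
}}

```text
time: 23.18
position: [0.6594, 0.0342, 0.1667]
orientation: [[0.788, 0.546, -0.284], [0.513, -0.838, -0.187], [-0.34, 0.002, -0.94]]
contact_force: [0.5, 0.1, -2.6]
gripper_width: 0.0296
```

```bash
python3 - <<'E'
from h import *
from workcell import sense
s=sense();print(s["time"],s["position"],s["joints"].round(1))
p,R=tilt(-9,[.62,.02,.17]);print(p);go(p,R)
E
```

```text
23.175 [0.65940431 0.03423371 0.1666857 ] [ 7.3 36.6 78.  -8.7 83.5 66.6]
[0.62065598 0.020426   0.16506156]
row [-0.074, -0.019, 0.03] [0.004, 0.963, 0.003]
```

Request:
{"fn": "apply_moves", "kwargs": {
  "steps": [
    [-0.02, 0, 0, 0, 0.3, 0],
    [-0.05, -0.01, 0.02, 0, 0.65, 0],
    [-0.074, -0.019, 0.03, 0, 0.963, 0],
    [-0.074, -0.019, 0.03, 0, 0.963, 0]
  ]
}}

```text
time: 23.68
position: [0.6157, 0.0189, 0.1631]
orientation: [[0.83, 0.544, 0.122], [0.538, -0.839, 0.081], [0.147, -0.002, -0.989]]
contact_force: [-0.1, 0.4, -2.5]
gripper_width: 0.0296
```

```bash
python3 - <<'E'
from h import *
from workcell import sense
s=sense();print(s["time"],s["position"],s["joints"].round(1))
p,R=tilt(-39.7,[.60,.02,.10]);print(p);go(p,R)
E
```

```text
23.675 [0.61569211 0.01893889 0.16309836] [ -1.1  20.1 103.6   6.3  49.5  52.2]
[0.60267858 0.02173949 0.096153  ]
row [-0.038, -0.019, 0.13] [-0.003, 1.042, -0.002]
```

Request:
{"fn": "apply_moves", "kwargs": {
  "steps": [
    [-0.01, -0.005, 0.02, 0, 0.25, 0],
    [-0.02, -0.01, 0.04, 0, 0.5, 0],
    [-0.03, -0.015, 0.05, 0, 0.75, 0],
    [-0.038, -0.019, 0.06, 0, 1, 0],
    [-0.038, -0.019, 0.06, 0, 1, 0]
  ]
}}

```text
time: 24.3
position: [0.6048, 0.0232, 0.1322]
orientation: [[0.658, 0.552, 0.513], [0.432, -0.834, 0.343], [0.617, -0.004, -0.787]]
contact_force: [1.0, 0.6, -2.3]
gripper_width: 0.0294
```

```bash
python3 - <<'E'
from h import *
from workcell import sense
s=sense();print(s["time"],s["position"],s["joints"].round(1))
p,R=tilt(-39.7,[.59,.02,.04]);print(p);go(p,R)
E
```

```text
24.3 [0.60479624 0.02320795 0.1321983 ] [-12.8  18.8 123.6  72.3  28.1 -19.4]
[0.59267858 0.02173949 0.036153  ]
row [-0.136, -0.01, 0.138] [-0.017, 0.054, 0.007]
```

Request:
{"fn": "apply_moves", "kwargs": {
  "steps": [
    [-0.03, 0, 0.04, -0.017, 0.054, 0],
    [-0.07, -0.005, 0.08, -0.017, 0.054, 0.007],
    [-0.11, -0.01, 0.11, -0.017, 0.054, 0.007],
    [-0.136, -0.01, 0.138, -0.017, 0.054, 0.007],
    [-0.136, -0.01, 0.138, -0.017, 0.054, 0.007]
  ]
}}

```text
time: 24.92
position: [0.5917, 0.0216, 0.0344]
orientation: [[0.648, 0.544, 0.533], [0.419, -0.839, 0.347], [0.636, -0.002, -0.772]]
contact_force: [-0.8, -0.5, -2.5]
gripper_width: 0.0297
```

```bash
python3 - <<'E'
from h import *
from workcell import sense
s=sense();print(s["time"],s["position"],s["joints"].round(1))
p,R=tilt(-39.7,[.59,.02,.0275]);print(p);go(p,R)
c=snap("side","s6");q=c["pixels"][:,:,::-1]
cv2.imwrite("pics/s6a.png",cv2.resize(q[130:240,240:400],None,fx=5,fy=5,interpolation=cv2.INTER_CUBIC))
E
```

```text
24.925 [0.59167615 0.02157883 0.03438962] [-13.8  30.8 127.5 104.4  28.6 -55.6]
[0.59267858 0.02173949 0.023653  ]
row [-0.012, 0.001, 0.018] [-0.002, 0.007, -0.003]
```

View pics/s6a.png

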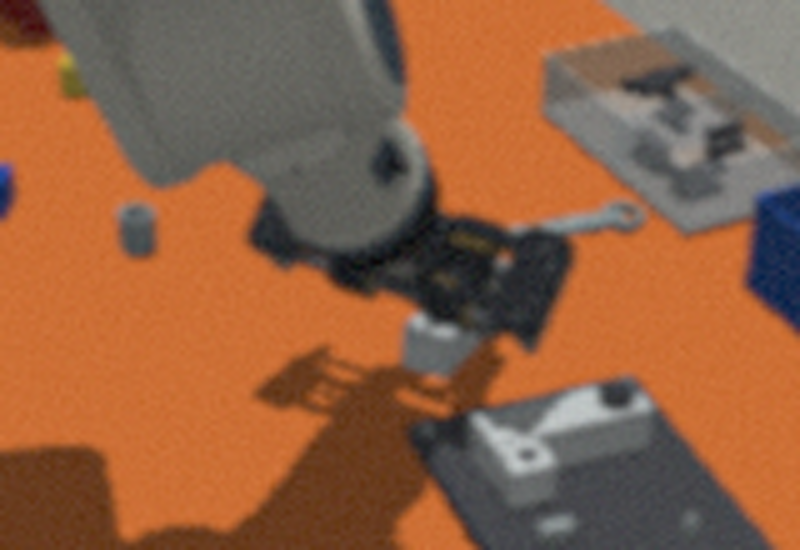

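Request:
{"fn": "apply_moves", "kwargs": {
  "steps": [
    [-0.006, 0, 0.009, 0, 0, 0],
    [-0.012, 0, 0.018, 0, 0, 0],
    [-0.013, 0, 0.019, 0, 0, 0],
    [-0.013, 0, 0.019, 0, 0, 0]
  ]
}}

```text
time: 25.48
position: [0.5918, 0.0216, 0.0243]
orientation: [[0.648, 0.543, 0.534], [0.419, -0.84, 0.346], [0.636, 0.0, -0.771]]
contact_force: [-0.2, -0.7, -2.0]
gripper_width: 0.0294
```

Request:
{"fn": "apply_moves", "kwargs": {
  "steps": [
    [-0.001, 0, 0.002, 0, 0, 0],
    [-0.002, 0, 0.003, 0, 0, 0],
    [-0.002, 0, 0.003, 0, 0, 0]
  ]
}}

```text
time: 25.85
position: [0.5919, 0.0216, 0.0224]
orientation: [[0.648, 0.543, 0.534], [0.419, -0.84, 0.345], [0.636, 0.0, -0.772]]
contact_force: [0.7, 0.2, -2.4]
gripper_width: 0.0298
```

Request:
{"fn": "apply_moves", "kwargs": {
  "steps": [
    [-0.001, 0, 0.002, 0, 0, 0],
    [-0.002, 0, 0.003, 0, 0, 0],
    [-0.002, 0, 0.003, 0, 0, 0]
  ]
}}

```text
time: 26.22
position: [0.5922, 0.0217, 0.0208]
orientation: [[0.648, 0.543, 0.535], [0.419, -0.84, 0.346], [0.637, -0.0, -0.771]]
contact_force: [-1.6, -0.3, -0.5]
gripper_width: 0.03
```

Touching. Release, then back off along the tool axis.

Request:
{"fn": "apply_moves", "kwargs": {
  "steps": [
    [0, 0, 0, 0, 0, 0],
    [0, 0, 0, 0, 0, 0],
    [0, 0, 0, 0, 0, 0],
    [0, 0, 0, 0, 0, 0]
  ],
  "jaw": -0.05
}}

```text
time: 26.72
position: [0.5921, 0.0217, 0.0206]
orientation: [[0.648, 0.543, 0.534], [0.419, -0.84, 0.345], [0.636, 0.0, -0.772]]
contact_force: [0.5, -0.4, -1.2]
gripper_width: 0.0483
```

Request:
{"fn": "apply_moves", "kwargs": {
  "steps": [
    [0.01, 0, -0.06, 0, 0, 0],
    [0.05, 0, -0.16, 0, 0, 0],
    [0.12, 0, -0.24, 0, 0, 0],
    [0.2, 0, -0.26, 0, 0, 0],
    [0.24, 0, -0.26, 0, 0, 0]
  ]
}}

```text
time: 27.35
position: [0.602, 0.0271, 0.2005]
orientation: [[0.645, 0.543, 0.538], [0.42, -0.84, 0.345], [0.639, 0.003, -0.77]]
contact_force: [0.1, -0.1, 0.2]
gripper_width: 0.0479
```

```bash
python3 - <<'E'
from h import *
from workcell import sense
s=sense();print(s["time"],s["position"],s["joints"].round(1))
snap("wrist","w9")
E
```

```text
27.35 [0.60196481 0.02707147 0.20052865] [-12.7  11.2 122.7  61.8  31.   -6.2]
```

View pics/w9.png

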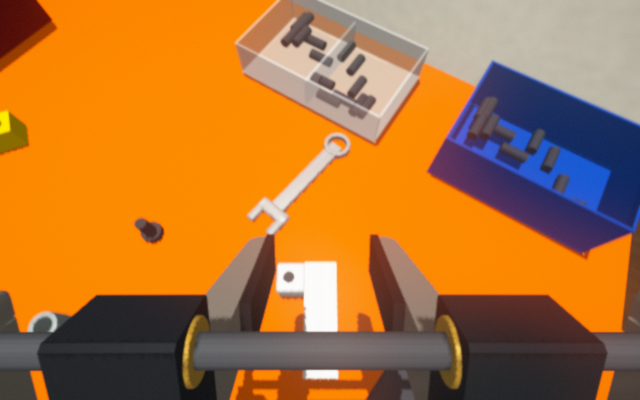

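```bash
python3 - <<'E'
from h import *
go([.59,.02,.22],yaw(33))
E
```

```text
row [0.0, -0.002, -0.048] [0.008, -1.325, -0.001]
```

Request:
{"fn": "apply_moves", "kwargs": {
  "steps": [
    [0, 0, -0.02, 0, -0.3, 0],
    [0, 0, -0.04, 0, -0.6, 0],
    [0, 0, -0.048, 0, -0.95, 0],
    [0, 0, -0.048, 0, -1, 0],
    [0, 0, -0.048, 0, -1, 0]
  ],
  "jaw": -1
}}

```text
time: 28.02
position: [0.5888, 0.0201, 0.2157]
orientation: [[0.826, 0.546, 0.139], [0.538, -0.838, 0.091], [0.166, -0.0, -0.986]]
contact_force: [0.1, 1.2, -0.8]
gripper_width: 0.0918
```

```bash
python3 - <<'E'
from h import *
go([.61,.03,.22],yaw(33))
E
```

```text
row [0.047, 0.007, -0.001] [-0.0, -0.319, 0.003]
```

Request:
{"fn": "apply_moves", "kwargs": {
  "steps": [
    [0.047, 0.007, 0, 0, -0.319, 0],
    [0.047, 0.007, 0, 0, -0.319, 0],
    [0.047, 0.007, 0, 0, -0.319, 0],
    [0.047, 0.007, 0, 0, -0.319, 0]
  ]
}}

```text
time: 28.52
position: [0.6075, 0.0279, 0.2192]
orientation: [[0.84, 0.543, -0.001], [0.543, -0.84, 0.001], [-0.0, -0.002, -1.0]]
contact_force: [-0.2, 0.2, 0.2]
gripper_width: 0.0919
```

```bash
python3 - <<'E'
from h import *
c=snap("wrist","w10");print(c["pos"])
p=c["pixels"][:,:,::-1]
cv2.imwrite("pics/w10a.png",cv2.resize(p[60:300,200:440],None,fx=2.5,fy=2.5,interpolation=cv2.INTER_CUBIC))
E
```

```text
[0.6075135  0.02791269 0.21917896]
```

View pics/w10a.png

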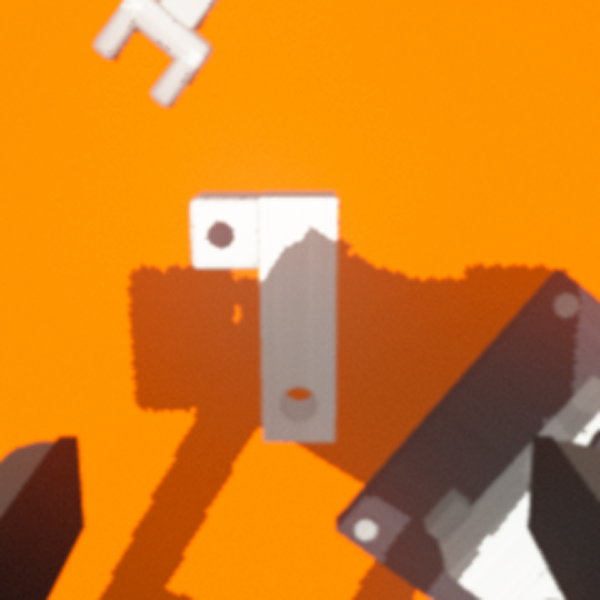

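```bash
python3 - <<'E'
from h import *
c=load("w10")
P=plane(c,f([(258.5,198),(338,196),(335,440),(263,441),(298,405)],2.5,(200,60)),.028)
t,Rm=fit(P,[(50,15),(50,-15),(-50,-15),(-50,15),(-34,0)])
a=np.degrees(np.arctan2(Rm[1,0],Rm[0,0]))
g=t-.005*Rm[:,0];print(g)
go([*g,.021],yaw(a))
E
```

```text
centre [0.595  0.0241] ang 32.94 res mm [[0.2, -0.1], [-0.7, -0.0], [-0.1, -0.1], [0.1, 0.2], [0.5, -0.0]]
[0.5907745  0.02133107]
row [-0.036, -0.007, 0.397] [-0.002, 0.0, -0.003]
```

Request:
{"fn": "apply_moves", "kwargs": {
  "steps": [
    [-0.036, -0.007, 0.12, 0, 0, 0],
    [-0.036, -0.007, 0.24, 0, 0, 0],
    [-0.036, -0.007, 0.35, 0, 0, 0],
    [-0.036, -0.007, 0.397, 0, 0, 0],
    [-0.036, -0.007, 0.397, 0, 0, 0]
  ],
  "jaw": -0.3
}}

```text
time: 29.2
position: [0.5898, 0.021, 0.0198]
orientation: [[0.84, 0.543, -0.004], [0.543, -0.84, -0.0], [-0.004, -0.002, -1.0]]
contact_force: [0.0, -0.6, 0.3]
gripper_width: 0.0592
```

Request:
{"fn": "apply_moves", "kwargs": {
  "steps": [
    [0, 0, 0, 0, 0, 0],
    [0, 0, 0, 0, 0, 0],
    [0, 0, 0, 0, 0, 0],
    [0, 0, 0, 0, 0, 0],
    [0, 0, 0, 0, 0, 0]
  ],
  "jaw": 1
}}

```text
time: 29.82
position: [0.5924, 0.0215, 0.0222]
orientation: [[0.84, 0.543, 0.0], [0.543, -0.84, -0.001], [0.0, 0.001, -1.0]]
contact_force: [-1.7, 0.2, 7.9]
gripper_width: 0.0295
```

```bash
python3 - <<'E'
from h import *
from workcell import sense
s=sense();print(s["time"],s["position"],s["gripper_width"])
d=np.array([.595,.0241])-s["position"][:2];print(d@s["orientation"][:2,0],d@s["orientation"][:2,1])
go([.595,.0,.2],yaw(63))
E
```

```text
29.825 [0.59237385 0.02151034 0.0222332 ] 0.029470271732774733
0.0036116714591326506 -0.0007475368021612098
row [-0.019, 0.039, -0.356] [0.001, 0.0, -1.003]
```

Request:
{"fn": "apply_moves", "kwargs": {
  "steps": [
    [0, 0, 0, 0, 0, 0],
    [0, 0, 0, 0, 0, 0]
  ]
}}

```text
time: 30.08
position: [0.5924, 0.0215, 0.0222]
orientation: [[0.84, 0.543, 0.001], [0.543, -0.84, -0.001], [0.0, 0.001, -1.0]]
contact_force: [-2.2, -0.1, 8.0]
gripper_width: 0.0299
```

Request:
{"fn": "apply_moves", "kwargs": {
  "steps": [
    [0, 0, -0.06, 0, 0, 0],
    [0, 0, -0.16, 0, 0, 0],
    [-0.01, 0.02, -0.28, 0, 0, -0.3],
    [-0.019, 0.039, -0.36, 0, 0, -0.65],
    [-0.019, 0.039, -0.36, 0, 0, -1]
  ]
}}

```text
time: 30.7
position: [0.5965, -0.0005, 0.2052]
orientation: [[0.451, 0.893, 0.006], [0.893, -0.451, -0.001], [0.002, 0.005, -1.0]]
contact_force: [-0.4, 0.8, -3.8]
gripper_width: 0.0297
```

Request:
{"fn": "apply_moves", "kwargs": {
  "steps": [
    [0, 0, 0, 0, 0, -0.34],
    [0, 0, 0, 0, 0, -0.68],
    [0, 0, 0, 0, 0, -1.0]
  ]
}}

```text
time: 31.08
position: [0.5941, 0.0001, 0.201]
orientation: [[-0.056, 0.998, -0.002], [0.998, 0.056, -0.001], [-0.001, -0.002, -1.0]]
contact_force: [0.8, -0.1, -3.2]
gripper_width: 0.0297
```

Request:
{"fn": "apply_moves", "kwargs": {
  "steps": [
    [0, 0, 0, 0, 0, -0.34],
    [0, 0, 0, 0, 0, -0.68],
    [0, 0, 0, 0, 0, -1.0]
  ]
}}

```text
time: 31.45
position: [0.5941, 0.0001, 0.2009]
orientation: [[-0.548, 0.836, -0.002], [0.837, 0.548, -0.001], [0.0, -0.002, -1.0]]
contact_force: [-0.3, -0.4, -2.5]
gripper_width: 0.03
```

Request:
{"fn": "apply_moves", "kwargs": {
  "steps": [
    [0, 0, 0, 0, 0, -0.34],
    [0, 0, 0, 0, 0, -0.68],
    [0, 0, 0, 0, 0, -1.0]
  ]
}}

```text
time: 31.82
position: [0.5941, 0.0001, 0.201]
orientation: [[-0.893, 0.45, -0.002], [0.45, 0.893, -0.001], [0.001, -0.001, -1.0]]
contact_force: [0.2, 0.1, -2.6]
gripper_width: 0.0295
```

```bash
python3 - <<'E'
from h import *
from workcell import sense
s=sense();print(s["time"],s["position"],s["joints"].round(1),s["gripper_width"])
go([.585,-.1,.2],yaw(174.4))
E
```

```text
31.825 [5.94090196e-01 1.36235569e-04 2.00976022e-01] [ -0.1  19.1  99.   -0.   62.  -63.3] 0.02948804989696857
row [-0.074, -0.187, 0.002] [-0.002, -0.002, -0.706]
```

Request:
{"fn": "apply_moves", "kwargs": {
  "steps": [
    [-0.02, -0.06, 0, 0, 0, -0.25],
    [-0.05, -0.12, 0, 0, 0, -0.5],
    [-0.074, -0.187, 0, 0, 0, -0.706],
    [-0.074, -0.187, 0, 0, 0, -0.706],
    [-0.074, -0.187, 0, 0, 0, -0.706]
  ]
}}

```text
time: 32.45
position: [0.5846, -0.0997, 0.2011]
orientation: [[-0.994, 0.105, -0.001], [0.105, 0.994, -0.0], [0.001, -0.0, -1.0]]
contact_force: [0.6, 0.2, -2.2]
gripper_width: 0.0295
```

```bash
python3 - <<'E'
from h import *
c=snap("wrist","w11");print(c["pos"],c["ori"])
a=load("w3")["pixels"];p=c["pixels"]
v=np.vstack([a[130:350,210:430],p[130:350,210:430]])[:,:,::-1]
v=np.hstack([a[130:350,210:430],p[130:350,210:430]])[:,:,::-1]
cv2.imwrite("pics/cmp.png",cv2.resize(v,None,fx=1.8,fy=1.8,interpolation=cv2.INTER_CUBIC))
E
```

```text
[ 0.5846099  -0.09970689  0.20110878] [[-9.94481344e-01  1.04905985e-01 -1.26117158e-03]
 [ 1.04906253e-01  9.94482105e-01 -1.48053076e-04]
 [ 1.23868092e-03 -2.79540807e-04 -9.99999194e-01]]
```

View pics/w11.png

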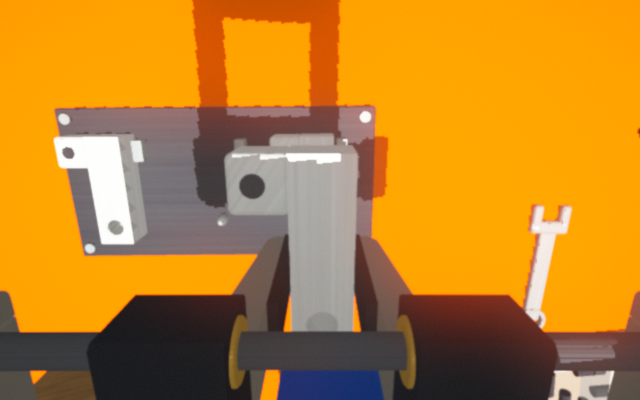

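View pics/cmp.png

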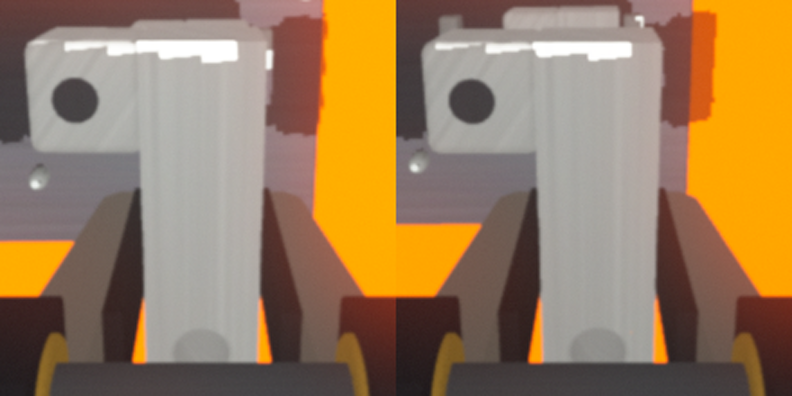

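```bash
python3 - <<'E'
from h import *
go([.5853,-.1996,.066],yaw(174.4))
E
```

```text
row [-0.022, -0.199, 0.27] [-0.001, -0.002, -0.012]
```

Request:
{"fn": "apply_moves", "kwargs": {
  "steps": [
    [-0.01, -0.1, 0, 0, 0, 0],
    [-0.022, -0.199, 0.06, 0, 0, -0.01],
    [-0.022, -0.199, 0.17, 0, 0, -0.01],
    [-0.022, -0.199, 0.25, 0, 0, -0.01],
    [-0.022, -0.199, 0.27, 0, 0, -0.01]
  ]
}}

```text
time: 33.12
position: [0.5838, -0.1988, 0.0637]
orientation: [[-0.995, 0.098, -0.005], [0.098, 0.995, 0.001], [0.005, 0.001, -1.0]]
contact_force: [-0.6, 0.3, -2.4]
gripper_width: 0.0303
```

Request:
{"fn": "apply_moves", "kwargs": {
  "steps": [
    [0, 0, 0, 0, 0, 0],
    [0, 0, 0, 0, 0, 0]
  ]
}}

```text
time: 33.38
position: [0.5869, -0.2002, 0.0682]
orientation: [[-0.995, 0.098, 0.002], [0.098, 0.995, -0.002], [-0.002, -0.001, -1.0]]
contact_force: [0.4, -0.2, -2.5]
gripper_width: 0.0295
```

```bash
python3 - <<'E'
from h import *
go([.5853,-.1996,.045],yaw(174.4))
c=snap("side","s7");q=c["pixels"][:,:,::-1]
cv2.imwrite("pics/s7a.png",cv2.resize(q[170:290,300:440],None,fx=5,fy=5,interpolation=cv2.INTER_CUBIC))
E
```

```text
row [0.003, 0.001, 0.046] [-0.003, 0.004, -0.0]
```

View pics/s7a.png

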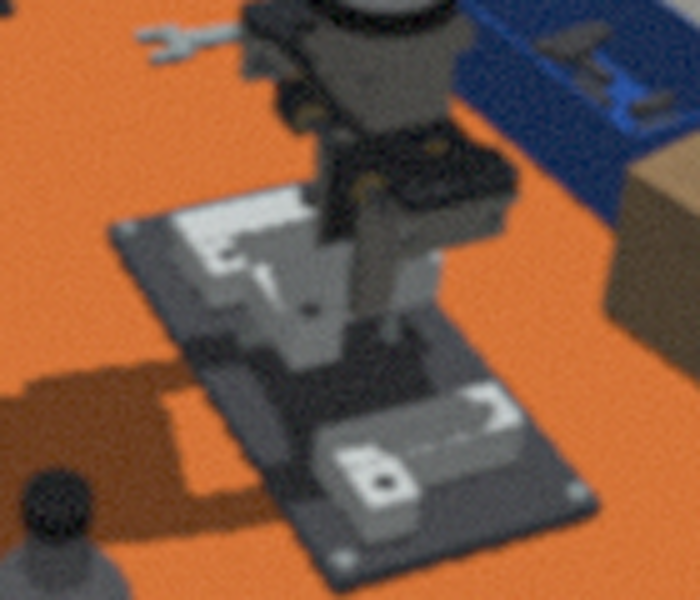

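Request:
{"fn": "apply_moves", "kwargs": {
  "steps": [
    [0.002, 0.001, 0.02, 0, 0, 0],
    [0.002, 0.001, 0.035, 0, 0, 0],
    [0.002, 0.001, 0.048, 0, 0, 0],
    [0.002, 0.001, 0.048, 0, 0, 0]
  ]
}}

```text
time: 33.92
position: [0.5839, -0.1995, 0.0415]
orientation: [[-0.995, 0.098, -0.002], [0.098, 0.995, -0.0], [0.002, -0.0, -1.0]]
contact_force: [-0.1, -0.4, -2.8]
gripper_width: 0.0296
```

Request:
{"fn": "apply_moves", "kwargs": {
  "steps": [
    [-0.002, 0, 0.008, 0, 0, 0],
    [-0.002, 0, 0.014, 0, 0, 0],
    [-0.002, 0, 0.018, 0, 0, 0],
    [-0.002, 0, 0.018, 0, 0, 0]
  ]
}}

```text
time: 34.42
position: [0.5855, -0.1998, 0.0343]
orientation: [[-0.995, 0.098, -0.001], [0.098, 0.995, -0.001], [0.001, -0.001, -1.0]]
contact_force: [-2.2, 0.3, 7.6]
gripper_width: 0.0297
```

Request:
{"fn": "apply_moves", "kwargs": {
  "steps": [
    [0, 0, 0, 0, 0, 0],
    [0, 0, 0, 0, 0, 0],
    [0, 0, 0, 0, 0, 0],
    [0, 0, 0, 0, 0, 0]
  ],
  "jaw": -0.3
}}

```text
time: 34.92
position: [0.5854, -0.1998, 0.0332]
orientation: [[-0.995, 0.098, -0.001], [0.098, 0.995, -0.001], [0.001, -0.001, -1.0]]
contact_force: [-1.0, 0.2, -0.7]
gripper_width: 0.0593
```

Request:
{"fn": "apply_moves", "kwargs": {
  "steps": [
    [0, 0, -0.05, 0, 0, 0],
    [0, 0, -0.15, 0, 0, 0],
    [0, 0, -0.25, 0, 0, 0],
    [0, 0, -0.32, 0, 0, 0],
    [0, 0, -0.32, 0, 0, 0]
  ]
}}

```text
time: 35.55
position: [0.5873, -0.2002, 0.1965]
orientation: [[-0.995, 0.098, 0.004], [0.098, 0.995, -0.002], [-0.005, -0.002, -1.0]]
contact_force: [-0.7, 0.7, -0.3]
gripper_width: 0.0596
```

```bash
python3 - <<'E'
from h import *
c=snap("wrist","w12");print(c["pos"])
p=c["pixels"][:,:,::-1]
cv2.imwrite("pics/w12a.png",cv2.resize(p[70:290,150:490],None,fx=2.3,fy=2.3,interpolation=cv2.INTER_CUBIC))
c=snap("side","s8");q=c["pixels"][:,:,::-1]
cv2.imwrite("pics/s8a.png",cv2.resize(q[130:290,220:440],None,fx=3.5,fy=3.5,interpolation=cv2.INTER_CUBIC))
E
```

```text
[ 0.5872929  -0.20021961  0.19647685]
```

View pics/w12a.png

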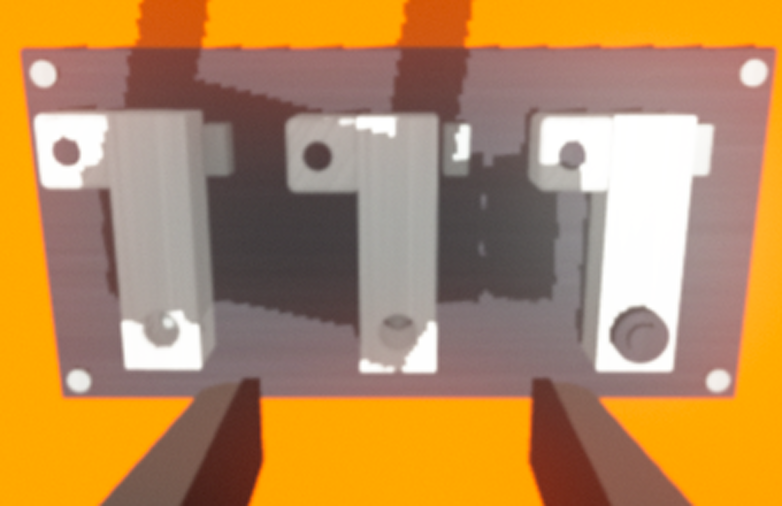

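View pics/s8a.png

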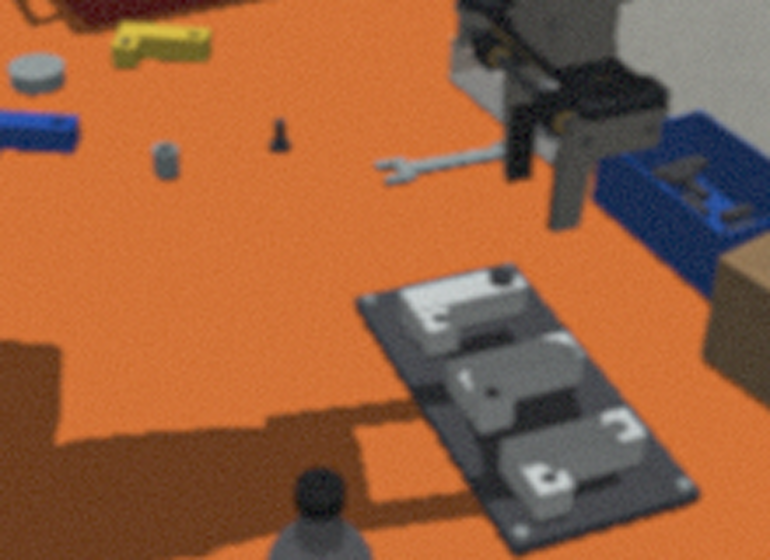

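```bash
python3 - <<'E'
from h import *
c=load("w12");q=lambda l,z:plane(c,f(l,2.3,(150,70)),z)
t,R=fit(q([(22,49),(775,47),(64,396),(736,396)],.012),[(75,150),(75,-150),(-75,150),(-75,-150)])
for n,px,st in (("b2",[(438,115),(436,373),(359,371),(398,331)],[0,0]),("b1",[(199,112),(202,369),(126,369),(162,332)],[0,.095])):
    b,Rb=fit(q(px,.040),[(50,-15),(-50,-15),(-50,15),(-34,0)])
    print(n,"offset in fixture mm",((R.T@(b-t)-st)*1000).round(1))
# depth check of tops
E
```

```text
centre [ 0.5796 -0.1985] ang 174.5 res mm [[-1.1, -1.3], [-0.9, 1.9], [1.1, -1.2], [0.9, 0.6]]
centre [ 0.5805 -0.199 ] ang 174.41 res mm [[0.9, -0.1], [-1.3, -0.4], [-0.3, 0.7], [0.7, -0.2]]
b2 offset in fixture mm [-0.9  0.4]
centre [ 0.5705 -0.2902] ang 171.44 res mm [[1.8, -0.9], [0.2, -0.3], [-1.3, 0.6], [-0.7, 0.6]]
b1 offset in fixture mm [ 0.2 -2.8]
```

```bash
python3 - <<'E'
from workcell import *
s=sense();print(s["time"],s["contact_force"],abs(s["dq"]).max());print(close_job())
E
```

```text
35.65 [-0.49428084  0.26529961 -0.95718118] 1.3359561633337556
the job is handed in; nothing more can be done
None
```

Both brackets are on the fixture plate in the same lay as the sample, and I handed the job in at 35.7 s of the 72 s allowed. No verdict was reported.

- **Right-hand bracket (bracket 1):** I carried it flat to station_1 without turning it.
- **Mirrored bracket (bracket 2):** I turned it over by standing it on its foot end, gripping it again from the other side and laying it flat. I then set it on station_2.

**Last checks:**
- **Position:** in the last wrist picture both brackets have the dowel in the hole and match the sample. The fit to that picture puts bracket 2 about 1 mm from its station's point and bracket 1 about 3 mm from its own; the limit is 8 mm.
- **Angle:** bracket 2 is aligned within about 0.1°. Bracket 1 read about 3° (0.05 rad) off. That is within the 0.14 rad limit, and part of it is probably error in my hand-picked corner pixels.
- **Height:** I did not measure it separately. I judged both flat from contact with the plate at the expected tool height and from the pictures.
- **Force:** bracket 2 met the plate with about 8 N on the tool. The same reading had appeared when I gripped it on the table, and I did not find the cause there.
- **Bystanders:** the spanner, socket, bolt and pulley look untouched in the last side picture. I did not measure them again, and I did not look again at the oil bottle, grease tin or screwdriver. No move went near those.

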